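Fetch the jar from behind the reagent bottles and put it on the stirrer

ROBOT

A 7-joint arm with a two-finger parallel gripper is mounted at the origin on the work surface. World frame = base frame: x ahead of the robot, y to its left, z up, the work surface at z = 0. Lengths are in m, angles in rad, forces in N, time in s.
With the tool pointing down it reaches from about 0.4 to 0.85 m from the base axis. Payload 10.4 kg.
Tool frame: the origin (TCP) lies at the very end of the fingers, on their centre line; the grasp point (between the pads) lies 19 mm behind it; z points along the fingers, y is the direction in which the jaws open and shut (so a half turn about z gives the same grasp; the last joint's range is limited). The gripper opens to 87 mm and grips with 3 to 60 N. Pads are 19 mm wide; open, the fingers measure 117 mm over their backs; the gripper's body (75 mm by 190 mm) begins 51 mm behind the grasp point.
Start: joints at [-1.33, 0.332, -0.065, 1.46, 0.022, 1.35, -0.088], TCP at [0.163, 0.603, 0.223] pointing down, gripper open.
Joint ranges: [-2.6, 2.6], [-0.5, 2.12], [-1.47, 1.34], [0.16, 2.42], [-1.27, 4.41], [0.06, 2.06], [-2.6, 2.6]. Speed limits (rad/s): [2.22, 2.22, 2.79, 2.79, 3.14, 3.14, 3.14].

INTERFACE

Orientations are given as a unit quaternion [x, y, z, w].
In Python, from bench import read_state, camera, close_job, recognise, masks_of gives the robot as it stands.
- The arm moves only by the tool play_rows, never from a script. Its argument "moves" is a list of rows, each a list of 3 entries, a list of its own where there are three numbers: the shift along the tool's x, y, z in cm, then the turn, a rotation vector about the tool's x, y, z in rad, then the finger opening in cm, from 0 to 8.7. In form: [[[dx, dy, dz], [ax, ay, az], jaw], ...]. A call has 1 to 8 rows; each row is the pose to reach, as a shift and turn from the pose commanded when the call began, along the tool's axes at that moment; what a row does not reach only later rows make up. A row lasts 1/8 s, in which the tool goes at most 62.5 mm and 10.7 degrees, less where a joint would pass 70% of its speed; a pose out of reach is approached as far as the arm can. A call with a gripper value outside its range is refused whole. The fingers move at their own pace and stop on an object; "grip_force" is the grip in N (left out, the last holds). Time passes only in rows, so rows that repeat a pose let the fingers close. It gives the time, the measured TCP pose, the force and the opening at its end, in the units of the state.
- read_state(): the state, without advancing time (a new reading comes with each control period).
- camera(name): name is "side" or "top" or "wrist"; returns a dict with "frame" (420x560x3 uint8, red, green, blue), "intrinsics" (3x3 intrinsics, pixels), "camera_from_world" (4x4, takes a point from world to camera coordinates). Camera axes: x right, y down, z forward; pixel columns grow to the right and rows downward; lengths in m; the calibration is good to about 2 mm. A picture is of the moment at which its call begins. There is no depth.
- close_job(): hands the job in, once; it reports no verdict.
Trained networks look in a picture, given as the dict that the camera call returned (one of the last four; its "shot" number tells which), for a name from the list of things; names that differ only in an ending like _2 or _b are one class to them, and where a whole thing is asked for, a point or a joint stands for the part that bears it (a point fixed in the world has none). Each returns a list of dicts, best first, with "conf" (0 to 1); they miss things now and then, are a little off and sometimes report something else, mostly with a low value. They report only what shows in the picture. A call takes as long as a camera call.
- recognise(picture, query): "at" ([column, row] in pixels, amid what is visible of it).
- masks_of(picture, query): "region" (420x560 bool, what is visible of it) and "at" ([column, row] in pixels, amid what is visible of it).
The state is a dict: "time": time; "joint_positions": joint angles; "joint_vel": joint speeds; "joint_torque": joint torques, N m; "ee_pos": TCP position; "eef_rot": TCP orientation; "ft_force": force on the tool from outside, world axes, zero at the start; "torque": the same for the moment, N m; "width": finger opening in m.
Only numpy, scipy, OpenCV 4.12 (cv2) and the standard library are available. Lean on these libraries where they do the work, as an engineer would, in place of code of your own. Each camera call takes 0.05 s, during which the arm holds its last target.

TASK

The amber jar with the white lid is next on the stirrer, but it is hemmed in at the back of the spill tray: first clear all three bottles round it (red, yellow and blue caps) out onto the pale blue mat, leaving the jar where it is until all three stand there. Then stand the jar in the middle of the stirrer's plate, and after that return each bottle to the very spot in the tray where it stood at the start. Keep everything upright, set things down gently without dropping or knocking them, and leave the slide box, the green-capped bottle and the dropper where they are.

Things in the scene. Friction and masses are not known exactly. Their poses are not given: they have to be found in the camera images.
- red_mid (a point): Red-capped reagent bottle: white round plastic body 48 mm in diameter with a paper label, red cap 36 mm in diameter; 88 mm tall overall, about 0.12 kg. At the start it stands upright in the spill tray right next to the amber jar (about 60 mm between their centres, so some 8 to 10 mm of gap); which bottle stands in front of the jar (towards the robot), to its left or to its right changes. The point is the bottle's centre, 44 mm above its underside; z is its axis, up.
- yellow_mid (a point): Yellow-capped reagent bottle: white round plastic body 48 mm in diameter with a paper label, yellow cap 36 mm in diameter; 88 mm tall overall, about 0.12 kg. At the start it stands upright in the spill tray right next to the amber jar (about 60 mm between their centres, so some 8 to 10 mm of gap); which bottle stands in front of the jar (towards the robot), to its left or to its right changes. The point is the bottle's centre, 44 mm above its underside; z is its axis, up.
- blue_mid (a point): Blue-capped reagent bottle: white round plastic body 48 mm in diameter with a paper label, blue cap 36 mm in diameter; 88 mm tall overall, about 0.12 kg. At the start it stands upright in the spill tray right next to the amber jar (about 60 mm between their centres, so some 8 to 10 mm of gap); which bottle stands in front of the jar (towards the robot), to its left or to its right changes. The point is the bottle's centre, 44 mm above its underside; z is its axis, up.
- jar_mid (a point): the jar to fetch: squat amber-brown jar with a white screw lid, 55 mm in diameter and 42 mm tall, about 0.13 kg. It stands upright in the spill tray with the three bottles close round its front and sides and the slide box about 10 mm behind it. The point is its centre, 21 mm above its underside; z is its axis, up.
- tray: grey open spill tray, fixed to the bench, 250 mm (x, its own axes) by 290 mm (y), walls 4 mm thick and 28 mm high, floor 4 mm thick. Origin: centre of its underside, on the bench; its +x side is the one farther from the robot. The bottles, the jar, the slide box, the green-capped bottle and the dropper stand on its floor.
- mat: pale blue silicone bench mat, the side area, fixed, 280 mm (x, its own axes) by 180 mm (y), 3 mm thick with a narrow lip 5 mm high round its edge; empty at the start. It lies to one side of the tray, left or right. Origin: centre of its underside; the bottles stand 3 mm above it.
- plate (a point): round grey metal plate of the white and navy magnetic stirrer, 116 mm in diameter, level and fixed; the stirrer stands on the other side of the tray from the mat. The point is the centre of the plate's top face, 58 mm above the bench; the stirrer's housing under it is 170 mm (x) by 130 mm (y).
- slidebox_mid (a point): dark green closed slide box, 62 mm (x) by 80 mm (y) by 42 mm tall, 0.5 kg, on the tray's floor behind the jar; to be left alone. The point is its centre.
- green_mid (a point): small green-capped white bottle, 38 mm in diameter and 66 mm tall, in a front corner of the tray; to be left alone. The point is its centre, half-way up.
- dropper_mid (a point): small amber dropper bottle with black cap and rubber bulb, 34 mm in diameter and 75 mm tall, in the other front corner of the tray; to be left alone. The point lies on its axis, 35 mm above its underside.

How it is judged:
By the outcome, as a careful person would: the job done as asked, in the order asked, and still so for the second after the job is handed in, with the robot touching nothing.
It also fails if it takes over 141 s, if anything falls off the work surface, if the arm or the gripper's body presses on something with over 40 N, if the wrist force passes 120 N, or if a joint passes its speed limit or range.

## Working session

There is one attempt and no reset: what is moved stays moved. The work goes in short steps, Python scripts to look and compute and a tool call to move; the robot and the scene stay as the last step left them, time stands still between calls to the robot, and variables do not carry over. Pictures are saved under pics/ and viewed, and the job is handed in when it is done.

Besides the shell and the picture viewer there is one more tool, called after "Call:" in YAML: its name, and indented under it one key for each argument. play_rows: Moves the arm, as the interface text tells. Its arguments: {"type":"object","properties":{"moves":{"type":"array","items":{"type":"array"}},"grip_force":{"type":"number"}},"required":["moves"]}

```bash
mkdir -p pics; ls
python3 - <<'E'
from bench import *
import cv2
s=read_state(); print(s)
for n in ("side","top","wrist"):
    p=camera(n); cv2.imwrite(f"pics/{n}0.png",p["frame"][:,:,::-1]); print(n,p["shot"],p["intrinsics"].tolist(),p["camera_from_world"].round(4).tolist())
print(read_state()["time"])
E
```

```text
pics
{'time': 0.0, 'joint_positions': array([-1.32960474,  0.33288033, -0.06469164,  1.4609455 ,  0.02162293,
        1.34986054, -0.08847658]), 'joint_vel': array([-0.00074384,  0.00157953,  0.00221069, -0.00026547, -0.00021053,
       -0.00076794,  0.00186099]), 'joint_torque': array([-1.03136088e-03, -6.23243165e+01,  2.41382729e-02, -3.89912796e+01,
       -6.12587342e-02,  3.96178581e-02,  1.60560321e-04]), 'ee_pos': array([0.16288347, 0.60301255, 0.22174663]), 'eef_rot': array([ 1.31493034e-01,  9.91316848e-01, -6.97136072e-04, -4.79321572e-05]), 'ft_force': array([-0.29943681,  0.07251122,  0.18744416]), 'torque': array([-0.04173695, -0.02952308,  0.02176047]), 'width': 0.08688045443230069}
side 1 [[436.1029532031322, 0.0, 277.1910593210348], [0.0, 436.1029532031322, 211.28579165320232], [0.0, 0.0, 1.0]] [[0.9911, -0.1333, 0.0032, -0.5509], [-0.068, -0.5259, -0.8478, 0.0709], [0.1147, 0.84, -0.5303, 0.9165], [0.0, 0.0, 0.0, 1.0]]
top 2 [[511.6469564944315, 0.0, 279.9324225596756], [0.0, 511.6469564944315, 204.68683623268527], [0.0, 0.0, 1.0]] [[0.0057, -1.0, 0.0039, -0.0113], [-0.9898, -0.0062, -0.1426, 0.5681], [0.1426, -0.0031, -0.9898, 1.3135], [0.0, 0.0, 0.0, 1.0]]
wrist 3 [[361.02554191604696, 0.0, 274.18693279412184], [0.0, 361.02554191604696, 214.92860740724083], [0.0, 0.0, 1.0]] [[0.2609, 0.9654, -0.0011, -0.6242], [0.9195, -0.2482, 0.3047, -0.0365], [0.2939, -0.0805, -0.9525, 0.3911], [0.0, 0.0, 0.0, 1.0]]
0.15
```

View pics/side0.png

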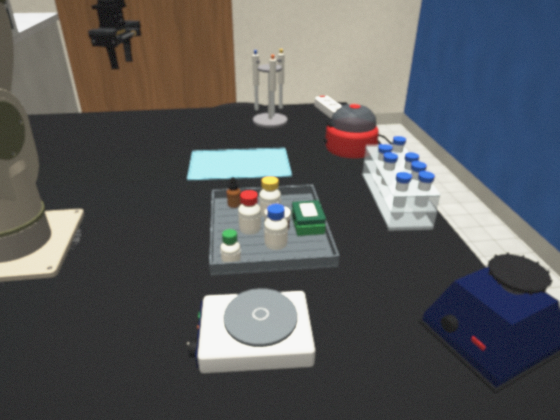

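View pics/top0.png

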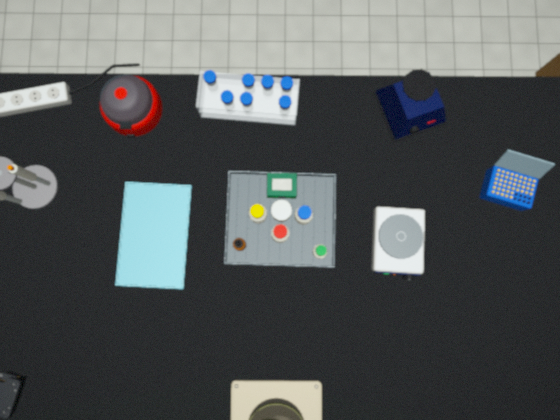

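View pics/wrist0.png

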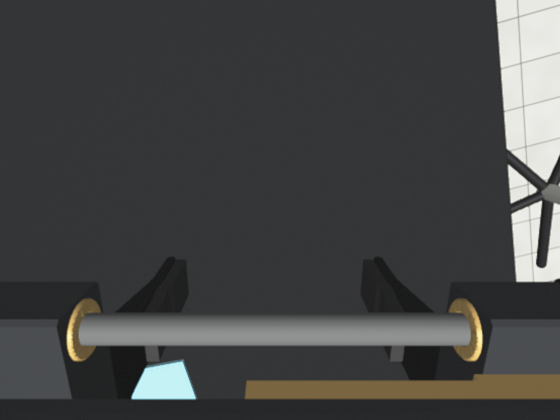

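Top view: yellow cap at about (257,212) on the left, red (280,232) in front, blue (304,214) on the right, jar lid (281,211). The mat is on the left and the stirrer plate at (401,236). Next I'll measure.

```bash
cat > h.py <<'E'
from bench import *
import numpy as np, cv2
from scipy.spatial.transform import Rotation as R
def ray(p,uv):
    K=p["intrinsics"];T=np.array(p["camera_from_world"])
    d=np.linalg.inv(K)@np.array([uv[0],uv[1],1.0]); Rt=T[:3,:3]
    return -Rt.T@T[:3,3], Rt.T@d
def onz(p,uv,z):
    o,d=ray(p,uv); return o+d*(z-o[2])/d[2]
def proj(p,X):
    T=np.array(p["camera_from_world"]);X=np.atleast_2d(X)
    c=X@T[:3,:3].T+T[:3,3]; q=c@p["intrinsics"].T
    return q[:,:2]/q[:,2:]
def tri(rays):
    A=np.zeros((3,3));b=np.zeros(3)
    for o,d in rays:
        d=d/np.linalg.norm(d);M=np.eye(3)-np.outer(d,d);A+=M;b+=M@o
    return np.linalg.solve(A,b)
def save(p,name,s=1,crop=None):
    f=p["frame"][:,:,::-1]
    if crop: r0,r1,c0,c1=crop; f=f[r0:r1,c0:c1]
    if s!=1: f=cv2.resize(f,None,fx=s,fy=s,interpolation=cv2.INTER_CUBIC)
    cv2.imwrite(f"pics/{name}.png",f)
E
python3 - <<'E'
from h import *
P={n:camera(n) for n in ("side","top")}
for n,p in P.items(): save(p,n+"1",4,(150,290,180,340) if n=="side" else (150,290,200,360))
for q in ["red_mid","yellow_mid","blue_mid","jar_mid","slidebox_mid","green_mid","dropper_mid","plate","tray","mat"]:
    for n,p in P.items():
        for r in masks_of(p,q)[:2]:
            m=r["region"]; ys,xs=np.nonzero(m)
            print(q,n,round(r["conf"],2),np.round(r["at"],1),m.sum(), xs.min() if len(xs) else 0,xs.max() if len(xs) else 0,ys.min() if len(xs) else 0,ys.max() if len(xs) else 0)
        for r in recognise(p,q)[:1]: print("   rec",n,round(r["conf"],2),np.round(r["at"],1))
E
```

```text
red_mid side 0.97 [252.1 213.6] 828 239 260 191 234
   rec side 0.75 [250.6 215.6]
red_mid top 0.67 [281.6 233.1] 288 271 288 223 242
   rec top 0.63 [282.1 232.7]
yellow_mid side 0.95 [268.4 195.1] 541 260 280 177 213
   rec side 0.85 [266.  193.2]
yellow_mid top 0.87 [259.1 214.9] 292 248 266 204 222
   rec top 0.57 [257.3 215.1]
blue_mid side 0.69 [275.  223.4] 975 264 288 203 250
blue_mid side 0.17 [288.2 212.4] 30 286 289 210 219
   rec side 0.74 [275.  226.6]
blue_mid top 0.83 [303.7 213.7] 273 294 312 205 223
blue_mid top 0.31 [281.9 207.2] 383 269 290 199 220
   rec top 0.68 [280.5 184.5]
jar_mid side 0.49 [232.8 246.8] 569 220 240 229 261
jar_mid side 0.41 [288.1 213.7] 80 265 290 208 226
jar_mid top 0.69 [283.2 211.3] 366 271 291 199 220
   rec top 0.8 [278.7 211.2]
slidebox_mid side 0.58 [307.3 219.5] 1087 291 325 201 236
   rec side 0.8 [307.6 218.9]
slidebox_mid top 0.87 [280.6 185.3] 741 266 296 173 197
slidebox_mid top 0.73 [237.5 244.9] 123 233 245 238 250
   rec top 0.9 [280.4 184.7]
green_mid side 0.56 [232.6 245.4] 522 221 240 229 260
green_mid side 0.2 [237.6 165.
[... 190 characters left out ...]
06
dropper_mid side 0.71 [287.9 213.3] 96 265 290 208 228
   rec side 0.68 [230.4 195.6]
dropper_mid top 0.62 [236.6 243.2] 116 233 244 238 249
   rec top 0.53 [239.9 245.9]
plate side 0.74 [254.8 336.1] 8871 188 314 289 372
   rec side 0.71 [254.9 335. ]
plate top 0.93 [396.3 242. ] 3400 371 424 206 278
   rec top 0.78 [396.6 242.3]
tray side 0.78 [266.8 246.2] 5755 210 338 185 275
   rec side 0.81 [267.8 246.9]
tray top 0.57 [277.5 222.2] 7784 224 335 171 266
   rec top 0.93 [279.7 221.6]
mat side 0.73 [238.1 165.9] 2868 187 291 149 180
   rec side 0.92 [236.7 165.1]
mat top 0.83 [154.1 235. ] 6927 115 190 182 288
mat top 0.66 [256.9 215.1] 302 248 266 204 223
   rec top 0.95 [154.6 237.5]
```

Run:
```python
from h import *
s=camera("side");t=camera("top")
def blob(p,lo,hi,box):
    hsv=cv2.cvtColor(p["frame"],cv2.COLOR_RGB2HSV); m=cv2.inRange(hsv,np.array(lo),np.array(hi))
    r0,r1,c0,c1=box; k=np.zeros_like(m);k[r0:r1,c0:c1]=m[r0:r1,c0:c1]
    n,l,st,c=cv2.connectedComponentsWithStats(k); i=1+np.argmax(st[1:,4]); return c[i],st[i].tolist()
B={"side":(160,270,200,340),"top":(170,270,222,340)}
for name,lo,hi in [("red",(170,120,80),(180,255,255)),("red2",(0,120,80),(8,255,255)),("yellow",(20,120,100),(35,255,255)),("blue",(105,120,80),(125,255,255)),("green",(50,100,50),(80,255,255))]:
    for n,p in (("side",s),("top",t)):
        try: print(name,n,blob(p,lo,hi,B[n]))
        except Exception as e: print(name,n,e)
```

```text
red side (array([245., 190.]), [245, 190, 1, 1, 1])
red top attempt to get argmax of an empty sequence
red2 side (array([248.04545455, 197.02892562]), [239, 190, 19, 16, 242])
red2 top (array([279.8943662 , 230.95774648]), [274, 225, 13, 13, 142])
yellow side (array([269.44221106, 182.75376884]), [261, 177, 18, 13, 199])
yellow top (array([256.7254902 , 210.55555556]), [250, 204, 14, 14, 153])
blue side (array([275.5       , 211.08252427]), [268, 204, 16, 16, 206])
blue top (array([304.2189781 , 211.84671533]), [298, 205, 13, 14, 137])
green side (array([308.9358209 , 220.79253731]), [293, 201, 33, 34, 670])
green top (array([281.34140436, 185.49636804]), [267, 173, 30, 25, 413])
```

Run:
```python
from h import *
s=camera("side");t=camera("top")
pix={"red":((248.05,197.03),(279.9,230.96)),"yellow":((269.44,182.75),(256.73,210.56)),"blue":((275.5,211.08),(304.22,211.85))}
for k,(a,b) in pix.items():
    print(k,"top@.088",onz(t,b,.088).round(4),"side@.08",onz(s,a,.08).round(4),"tri",tri([ray(s,a),ray(t,b)]).round(4))
# jar lid
hsv=cv2.cvtColor(t["frame"],cv2.COLOR_RGB2HSV)
m=cv2.inRange(hsv,np.array((0,0,185)),np.array((180,60,255))); k=np.zeros_like(m);k[195:225,266:295]=m[195:225,266:295]
n,l,st,c=cv2.connectedComponentsWithStats(k);
for i in range(1,n):
  if st[i,4]>20: print("white",st[i],c[i],onz(t,c[i],.046).round(4))
# plate ellipse by color
print("slide",onz(t,(281.34,185.5),.046))
g=t["frame"]; print(g[236,390:415:6].tolist(), g[211,281].tolist())
f=cv2.medianBlur(g,3)
gray=cv2.cvtColor(g,cv2.COLOR_RGB2GRAY)
m=((gray>95)&(gray<175)).astype(np.uint8)*255; k=np.zeros_like(m);k[200:280,365:430]=m[200:280,365:430]
n,l,st,c=cv2.connectedComponentsWithStats(k); i=1+np.argmax(st[1:,4]); print("plate",st[i],c[i],onz(t,c[i],.058).round(4))
m=cv2.inRange(hsv,np.array((80,40,120)),np.array((100,255,255))); 
n,l,st,c=cv2.connectedComponentsWithStats(m); i=1+np.argmax(st[1:,4]); print("mat",st[i],c[i],onz(t,c[i],.004).round(4))
cn,_=cv2.findContours((l==i).astype(np.uint8),0,2); r=cv2.boxPoints(cv2.minAreaRect(cn[0])); print([onz(t,x,.004)[:2].round(3).tolist() for x in r])
for nm,px in dict(tl=(227,171),tr=(336,173),bl=(224,266),br=(335,267)).items(): print(nm,onz(t,px,.028).round(3))
print("dropper",onz(t,(239,244),.07).round(3),"green",onz(t,(320.5,250.5),.06).round(3))
save(t,"topz",4,(160,280,110,310)); save(t,"topz2",4,(160,280,220,420))
print(read_state()["time"])
```

```text
red top@.088 [ 0.494  -0.0081  0.088 ] side@.08 [0.4928 0.     0.08  ] tri [ 0.4933 -0.0081  0.0848]
yellow top@.088 [0.5458 0.0513 0.088 ] side@.08 [0.5457 0.0579 0.08  ] tri [0.5457 0.0515 0.0836]
blue top@.088 [ 0.5432 -0.0698  0.088 ] side@.08 [ 0.5436 -0.0636  0.08  ] tri [ 0.5432 -0.07    0.0841]
white [271 200  21  20 354] [281.04237288 209.48587571] [ 0.5546 -0.0109  0.046 ]
slide [ 0.61876099 -0.01137332  0.046     ]
[[169, 179, 181], [187, 195, 196], [169, 179, 181], [164, 176, 178], [165, 174, 177]] [233, 238, 236]
plate [372 206  54  69 863] [403.80533024 233.9617613 ] [ 0.4909 -0.3296  0.058 ]
mat [ 115  181   77  109 7222] [153.28150097 235.10301855] [0.4885 0.3326 0.004 ]
[[0.354, 0.431], [0.642, 0.423], [0.628, 0.234], [0.341, 0.247]]
tl [0.661 0.135 0.028]
tr [ 0.657 -0.159  0.028]
bl [0.406 0.138 0.028]
br [ 0.405 -0.154  0.028]
dropper [0.462 0.096 0.07 ] green [ 0.447 -0.113  0.06 ]
2.45
```

View pics/topz2.png

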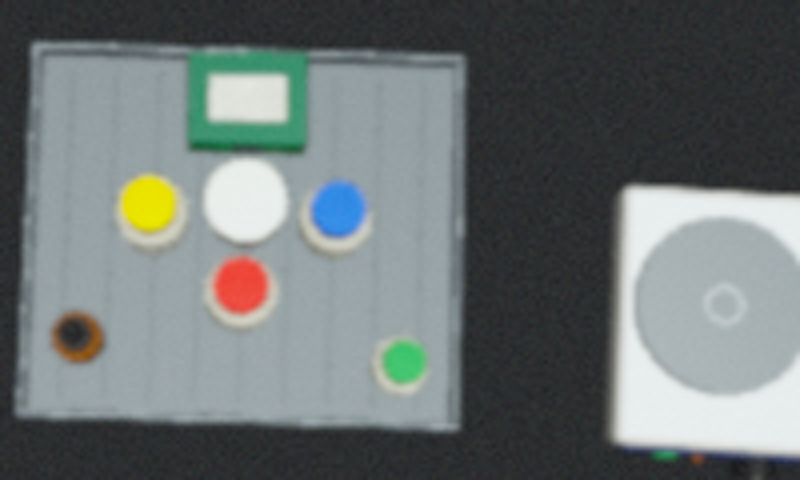

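View pics/side1.png

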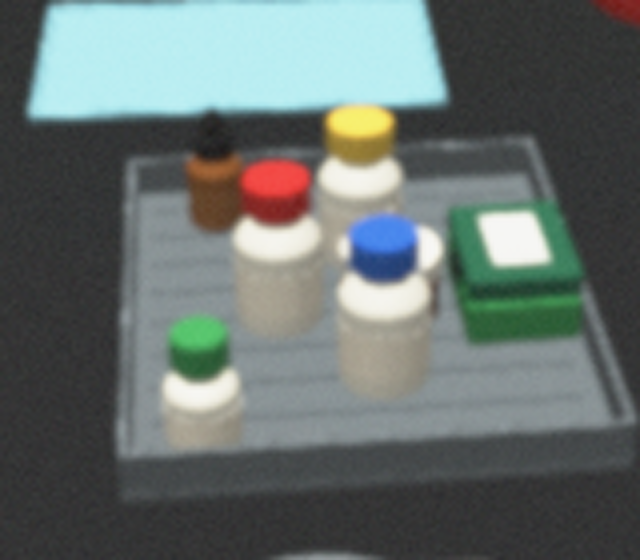

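```bash
cat >> h.py <<'E'
def tgt(x,y,z,yaw=0.0):
    "aligned: tool x=-X,y=+Y,z=-Z at yaw 0; yaw in deg about world z"
    return np.array([x,y,z]), R.from_euler('z',yaw,degrees=True)*R.from_quat([0,1,0,0])
def rows(targets,start=None):
    s=read_state()
    if start is None: p0,r0=s["ee_pos"],R.from_quat(s["eef_rot"])
    else: p0,r0=start
    for t in targets:
        p,r=tgt(*t)
        d=r0.inv().apply(p-p0)*100; v=(r0.inv()*r).as_rotvec()
        print(t,"->",d.round(2).tolist(),v.round(3).tolist())
E
python3 - <<'E'
from h import *
s=read_state();w=camera("wrist");t=camera("top")
T=w["camera_from_world"];c=-T[:3,:3].T@T[:3,3]; r=R.from_quat(s["eef_rot"])
print("cam in tool",r.inv().apply(c-s["ee_pos"]),"axis in tool",r.inv().apply(T[2,:3]),"xcam",r.inv().apply(T[0,:3]))
print("plate ring",onz(t,(401.25,236.2),.058))
rows([(0.42,0.35,.24,0),(0.40,-0.01,0.24,0)])
E
```

```text
cam in tool [ 0.08430692 -0.00027386 -0.161161  ] axis in tool [-3.04643364e-01  1.56730744e-04  9.52466480e-01] xcam [-2.41823272e-04  9.99999942e-01 -2.41898896e-04]
plate ring [ 0.48505792 -0.32284891  0.058     ]
(0.42, 0.35, 0.24, 0) -> [-31.42, -17.76, -1.75] [0.0, 0.0, -0.264]
(0.4, -0.01, 0.24, 0) -> [-38.88, -53.04, -1.75] [0.0, 0.0, -0.264]
```

Call:
play_rows:
  moves:
    - [[-6, -3, -1], [0, 0, -0.1], 8.7]
    - [[-12, -7, -1.7], [0, 0, -0.2], 8.7]
    - [[-18, -10, -1.7], [0, 0, -0.264], 8.7]
    - [[-24, -14, -1.7], [0, 0, -0.264], 8.7]
    - [[-30, -18, -1.7], [0, 0, -0.264], 8.7]
    - [[-34, -22, -1.7], [0, 0, -0.264], 8.7]
    - [[-37, -26, -1.7], [0, 0, -0.264], 8.7]
    - [[-40, -31, -1.7], [0, 0, -0.264], 8.7]

```text
time: 3.55
ee_pos: [0.4644, 0.212, 0.2397]
eef_rot: [0.0, 1.0, 0.0, 0.0]
ft_force: [1.0, -0.7, 0.6]
width: 0.0867
```

Run:
```python
from h import *
s=read_state(); print(s["time"],s["ee_pos"],s["eef_rot"],s["joint_positions"].round(2))
rows([(0.5,-0.01,0.24,0)])
```

```text
3.55 [0.46443872 0.21199945 0.23967129] [7.45406414e-05 9.99999949e-01 1.66673117e-04 2.62375015e-04] [-0.74  0.06  0.24  1.75 -0.02  1.33  1.07]
(0.5, -0.01, 0.24, 0) -> [-3.56, -22.2, -0.04] [0.0, 0.001, -0.0]
```

Call:
play_rows:
  moves:
    - [[-1, -5, 0], [0, 0, 0], 8.7]
    - [[-2, -11, 0], [0, 0, 0], 8.7]
    - [[-3, -17, 0], [0, 0, 0], 8.7]
    - [[-3.6, -22.2, 0], [0, 0, 0], 8.7]
    - [[-3.6, -22.2, 0], [0, 0, 0], 8.7]
    - [[-3.6, -22.2, 0], [0, 0, 0], 8.7]

```text
time: 4.3
ee_pos: [0.4996, -0.0074, 0.2396]
eef_rot: [-0.0, 1.0, 0.0, 0.0]
ft_force: [0.0, 0.3, -0.3]
width: 0.0872
```

Run:
```python
from h import *
s=read_state(); print(s["time"],s["ee_pos"],s["eef_rot"],s["joint_positions"].round(2),s["joint_vel"].round(3))
w=camera("wrist");save(w,"w1")
for q in ["red_mid","yellow_mid","blue_mid","jar_mid"]:
    for r in masks_of(w,q)[:2]:
        ys,xs=np.nonzero(r["region"]); print(q,round(r["conf"],2),np.round(r["at"],1),len(xs),(xs.min(),xs.max(),ys.min(),ys.max()) if len(xs) else 0)
hsv=cv2.cvtColor(w["frame"],cv2.COLOR_RGB2HSV)
for name,lo,hi in [("red",(0,120,80),(8,255,255)),("yellow",(20,120,100),(35,255,255)),("blue",(105,120,80),(125,255,255))]:
    m=cv2.inRange(hsv,np.array(lo),np.array(hi)); n,l,st,c=cv2.connectedComponentsWithStats(m); i=1+np.argmax(st[1:,4]); print(name,st[i],c[i].round(1),onz(w,c[i],.088).round(4))
for nm,X in dict(red=(.494,-.008,.092),yellow=(.5458,.0514,.092),blue=(.5433,-.07,.092),jar=(.5546,-.011,.046)).items(): print(nm,proj(w,X).round(1))
```

```text
4.3 [ 0.49955546 -0.00735578  0.23958757] [-2.39715439e-04  9.99999932e-01  2.77106794e-04  4.07478461e-05] [-0.51  0.03  0.44  1.78 -0.01  1.33  1.51] [-0.018  0.003 -0.021 -0.     0.     0.    -0.001]
red_mid 0.76 [273.9 184.4] 2174 (np.int64(251), np.int64(298), np.int64(154), np.int64(212))
red_mid 0.68 [168.5 134.3] 1523 (np.int64(144), np.int64(193), np.int64(115), np.int64(153))
yellow_mid 0.61 [329.8 227.9] 2516 (np.int64(306), np.int64(357), np.int64(199), np.int64(264))
blue_mid 0.91 [213.8 229.4] 2531 (np.int64(189), np.int64(241), np.int64(197), np.int64(262))
jar_mid 0.91 [272.5 231.9] 2140 (np.int64(246), np.int64(298), np.int64(209), np.int64(260))
red [ 254  171   41   42 1314] [274.1 192.3] [ 0.494  -0.0076  0.088 ]
yellow [ 246  375  314   23 3929] [415.9 388.3] [0.7109 0.1449 0.088 ]
blue [ 189  222   40   41 1239] [208.7 242.6] [ 0.5423 -0.0686  0.088 ]
red [[273.6 193.4]]
yellow [[337.9 247.7]]
blue [[206.4 245.3]]
jar [[270.8 238.4]]
```

View pics/w1.png

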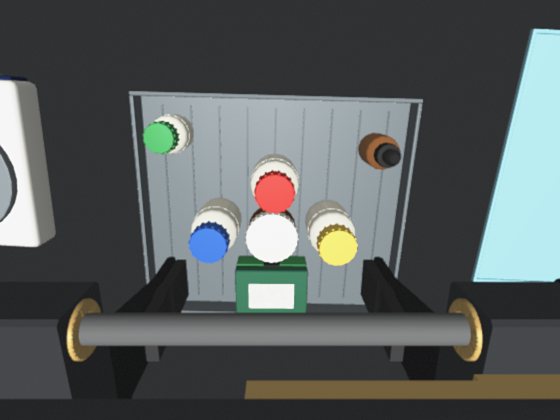

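Wrist view: red cap at (274,192), blue (209,243), yellow (337,246) and the white lid (272,237). All match the positions from the top camera. Now a precise cap-top circle fit.

```bash
cat >> h.py <<'E'
COL=dict(red=((0,120,80),(8,255,255)),yellow=((20,120,100),(35,255,255)),blue=((105,120,80),(125,255,255)))
def circfit(p,name,X,r,zoff=0):
    "find dx,dy maximising agreement of cap cylinder silhouette (top disc z, height 18mm) with colour mask"
    hsv=cv2.cvtColor(p["frame"],cv2.COLOR_RGB2HSV)
    if name=="jar": m=cv2.inRange(hsv,np.array((0,0,185)),np.array((180,60,255))); h=0.010
    else: m=cv2.inRange(hsv,np.array(COL[name][0]),np.array(COL[name][1])); h=0.020
    c=proj(p,X)[0].astype(int); k=np.zeros_like(m); y0,x0=max(0,c[1]-45),max(0,c[0]-45); k[y0:c[1]+45,x0:c[0]+45]=m[y0:c[1]+45,x0:c[0]+45]
    n,l,st,cc=cv2.connectedComponentsWithStats(k); i=1+np.argmax(st[1:,4]); k=(l==i)
    a=np.linspace(0,2*np.pi,40)
    S=8
    def sil(dx,dy):
        pts=[np.c_[X[0]+dx+r*np.cos(a),X[1]+dy+r*np.sin(a),np.full(40,z)] for z in (X[2],X[2]-h)]
        q=proj(p,np.vstack(pts)); hull=cv2.convexHull(((q+0.0)*16).astype(np.float32).round().astype(np.int32))
        im=np.zeros(k.shape,np.uint8); cv2.fillConvexPoly(im,hull,1,shift=4); return im>0
    best=max(((( sil(dx,dy)&k).sum()/(sil(dx,dy)|k).sum()),dx,dy) for dx in np.arange(-.008,.0081,.0008) for dy in np.arange(-.008,.0081,.0008))
    return np.array([X[0]+best[1],X[1]+best[2],X[2]]),round(best[0],3)
E
python3 - <<'E'
from h import *
w=camera("wrist");t=camera("top")
for nm,X,r in [("red",(.494,-.008,.092),.018),("yellow",(.5458,.0514,.092),.018),("blue",(.5433,-.07,.092),.018),("jar",(.5546,-.011,.046),.0275)]:
    for n,p in (("w",w),("t",t)):
        print(nm,n,*circfit(p,nm,X,r))
s=read_state();print(s["ee_pos"])
E
```

```text
red w [ 0.4956 -0.0072  0.092 ] 0.891Traceback (most recent call last):
  File "<stdin>", line 5, in <module>
  File "h.py", line 42, in circfit
    n,l,st,cc=cv2.connectedComponentsWithStats(k); i=1+np.argmax(st[1:,4]); k=(l==i)
                                                       ~~~~~~~~~^^^^^^^^^^
    return _wrapfunc(a, 'argmax', axis=axis, out=out, **kwds)
    return bound(*args, **kwds)
ValueError: attempt to get argmax of an empty sequence
```

Run:
```python
from h import *
w=camera("wrist");t=dict(camera("top")); t["frame"]=cv2.imread("pics/top0.png")[:,:,::-1].copy()
for nm,X,r in [("red",(.494,-.008,.092),.018),("yellow",(.5458,.0514,.092),.018),("blue",(.5433,-.07,.092),.018),("jar",(.5546,-.011,.046),.0275)]:
    for n,p in (("w",w),("t",t)):
        print(nm,n,*circfit(p,nm,X,r))
s=read_state();print(s["time"],s["ee_pos"])
rows([(.4946,-.0075,.12,0),(.4946,-.0075,.033,0)])
```

```text
red w [ 0.4956 -0.008   0.092 ] 0.89
red t [ 0.4916 -0.008   0.092 ] 0.762
yellow w [0.5466 0.0514 0.092 ] 0.854
yellow t [0.5474 0.053  0.092 ] 0.824
blue w [ 0.5425 -0.0684  0.092 ] 0.861
blue t [ 0.5433 -0.0692  0.092 ] 0.737
jar w [ 0.5546 -0.0102  0.046 ] 0.912
jar t [ 0.5562 -0.011   0.046 ] 0.944
4.75 [ 0.49956438 -0.00767653  0.23950039]
(0.4946, -0.0075, 0.12, 0) -> [0.5, 0.02, 11.95] [0.0, -0.0, 0.001]
(0.4946, -0.0075, 0.033, 0) -> [0.5, 0.02, 20.65] [0.0, -0.0, 0.001]
```

Call:
play_rows:
  moves:
    - [[0.5, 0, 5], [0, 0, 0], 8.7]
    - [[0.5, 0, 10.5], [0, 0, 0], 8.7]
    - [[0.5, 0, 15], [0, 0, 0], 8.7]
    - [[0.5, 0, 18.5], [0, 0, 0], 8.7]
    - [[0.5, 0, 20.5], [0, 0, 0], 8.7]
    - [[0.5, 0, 20.5], [0, 0, 0], 8.7]

```text
time: 5.5
ee_pos: [0.4935, -0.0081, 0.0334]
eef_rot: [-0.0, 1.0, -0.0, -0.001]
ft_force: [-0.0, -0.8, 0.4]
width: 0.0872
```

Run:
```python
from h import *
s=read_state();print(s["time"],s["ee_pos"],s["ft_force"],s["joint_vel"].round(3))
w=camera("wrist");save(w,"w2")
```

```text
5.5 [ 0.49353197 -0.00807861  0.03339716] [-0.01526524 -0.77552865  0.38656396] [-0.003 -0.037  0.008 -0.032  0.012  0.025 -0.01 ]
```

View pics/w2.png

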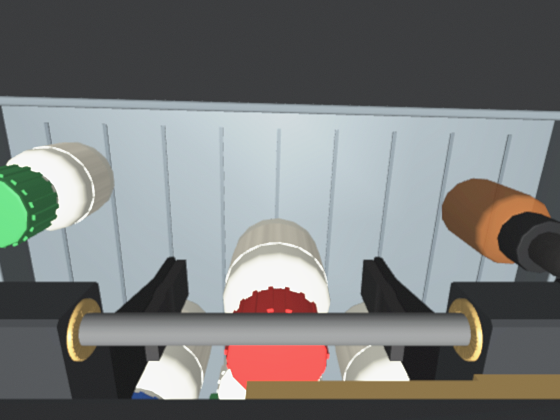

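The red bottle is centred between the fingers (body about x=276, finger midline about 274). Closing.

Call:
play_rows:
  moves:
    - [[0, 0, 0], [0, 0, 0], 6.0]
    - [[0, 0, 0], [0, 0, 0], 5.0]
    - [[0, 0, 0], [0, 0, 0], 4.3]
    - [[0, 0, 0], [0, 0, 0], 4.0]
    - [[0, 0, 0], [0, 0, 0], 4.0]
    - [[0, 0, 0], [0, 0, 0], 4.0]
  grip_force: 15

```text
time: 6.3
ee_pos: [0.4946, -0.0079, 0.0346]
eef_rot: [-0.0, 1.0, 0.0, 0.0]
ft_force: [-0.8, 0.2, 1.1]
width: 0.0475
```

Run:
```python
from h import *
s=read_state();print(s["time"],s["ee_pos"],s["ft_force"],s["width"])
rows([(.4935,-.008,.16,0),(.58,.33,.16,0),(.58,.33,.033,0)])
```

```text
6.3 [ 0.49462293 -0.00789823  0.03462781] [-0.82809547  0.24808975  1.12681004] 0.047463802981154976
(0.4935, -0.008, 0.16, 0) -> [0.11, -0.01, -12.54] [0.0, 0.0, 0.0]
(0.58, 0.33, 0.16, 0) -> [-8.55, 33.79, -12.53] [0.0, 0.0, 0.0]
(0.58, 0.33, 0.033, 0) -> [-8.54, 33.79, 0.17] [0.0, 0.0, 0.0]
```

Call:
play_rows:
  moves:
    - [[0, 0, -2], [0, 0, 0], 4.0]
    - [[0, 0, -6], [0, 0, 0], 4.0]
    - [[0, 0, -10], [0, 0, 0], 4.0]
    - [[0, 1, -12.5], [0, 0, 0], 4.0]
    - [[-1, 5, -12.5], [0, 0, 0], 4.0]
    - [[-2.5, 10, -12.5], [0, 0, 0], 4.0]
    - [[-4, 15, -12.5], [0, 0, 0], 4.0]
    - [[-5.5, 20, -12.5], [0, 0, 0], 4.0]
  grip_force: 20

```text
time: 7.3
ee_pos: [0.5497, 0.1935, 0.1593]
eef_rot: [-0.0, 1.0, -0.0, -0.0]
ft_force: [0.1, -1.5, -1.4]
width: 0.0474
```

Call:
play_rows:
  moves:
    - [[-1, 5, 0], [0, 0, 0], 4.0]
    - [[-2, 10, 0], [0, 0, 0], 4.0]
    - [[-3, 13.8, 0], [0, 0, 0], 4.0]
    - [[-3, 13.8, 2], [0, 0, 0], 4.0]
    - [[-3, 13.8, 5.5], [0, 0, 0], 4.0]
    - [[-3, 13.8, 8.5], [0, 0, 0], 4.0]
    - [[-3, 13.8, 10.5], [0, 0, 0], 4.0]
    - [[-3, 13.8, 10.5], [0, 0, 0], 4.0]

```text
time: 8.3
ee_pos: [0.5786, 0.3289, 0.0529]
eef_rot: [0.0, 1.0, -0.001, -0.001]
ft_force: [0.2, 0.4, -0.4]
width: 0.0476
```

Run:
```python
from h import *
s=read_state();print(s["time"],s["ee_pos"],s["eef_rot"].round(4),s["ft_force"],s["width"],s["joint_positions"].round(2))
w=camera("wrist");save(w,"w3")
w=camera("side");save(w,"s3",4,(100,240,170,330))
```

```text
8.3 [0.57861294 0.32889821 0.05287824] [ 2.0e-04  1.0e+00 -9.0e-04 -1.2e-03] [ 0.2431903   0.38292693 -0.36791776] 0.04756279734411092 [-0.78  0.56  0.26  1.53 -0.16  1.07  1.09]
```

View pics/s3.png

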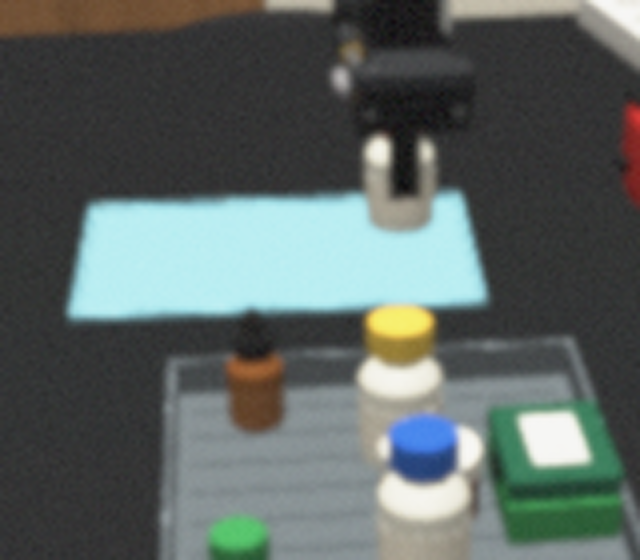

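The red bottle is held upright about 19 mm above the mat. Lowering gently.

Call:
play_rows:
  moves:
    - [[0, 0, 1.0], [0, 0, 0], 4.0]
    - [[0, 0, 1.5], [0, 0, 0], 4.0]
    - [[0, 0, 1.7], [0, 0, 0], 4.0]
    - [[0, 0, 1.8], [0, 0, 0], 4.0]
    - [[0, 0, 1.85], [0, 0, 0], 4.0]
    - [[0, 0, 1.9], [0, 0, 0], 4.0]
    - [[0, 0, 1.9], [0, 0, 0], 4.0]

```text
time: 9.28
ee_pos: [0.5796, 0.33, 0.0356]
eef_rot: [-0.0, 1.0, 0.0, 0.0]
ft_force: [0.6, -0.0, -1.5]
width: 0.0472
```

Call:
play_rows:
  moves:
    - [[0, 0, 0.1], [0, 0, 0], 4.0]
    - [[0, 0, 0.15], [0, 0, 0], 4.0]
    - [[0, 0, 0.2], [0, 0, 0], 4.0]
    - [[0, 0, 0.2], [0, 0, 0], 4.0]

```text
time: 9.78
ee_pos: [0.5795, 0.33, 0.0338]
eef_rot: [-0.0, 1.0, 0.0, 0.0]
ft_force: [-0.7, -0.4, 2.4]
width: 0.0472
```

Call:
play_rows:
  moves:
    - [[0, 0, 0], [0, 0, 0], 5.2]
    - [[0, 0, 0], [0, 0, 0], 6.5]
    - [[0, 0, 0], [0, 0, 0], 8.7]
    - [[0, 0, -0.5], [0, 0, 0], 8.7]
    - [[0, 0, -4], [0, 0, 0], 8.7]
    - [[0, 0, -9], [0, 0, 0], 8.7]
    - [[0, 0, -13], [0, 0, 0], 8.7]
    - [[0, 0, -15], [0, 0, 0], 8.7]

```text
time: 10.78
ee_pos: [0.5803, 0.3304, 0.1864]
eef_rot: [-0.0, 1.0, 0.001, 0.001]
ft_force: [-0.1, -0.3, -0.5]
width: 0.0868
```

Run:
```python
from h import *
s=read_state();print(s["time"],s["ee_pos"],s["eef_rot"].round(4),s["ft_force"],s["width"])
w=camera("side");save(w,"s4",4,(100,240,170,330))
rows([(.5465,.0517,.185,-90),(.5465,.0517,.185,-89)],start=tgt(.5795,.33,.184,0))
```

```text
10.775 [0.58029595 0.33037491 0.18641952] [-0.      1.      0.001   0.0014] [-0.09798418 -0.31389637 -0.5014928 ] 0.08681054733502026
(0.5465, 0.0517, 0.185, -90) -> [3.3, -27.83, -0.1] [0.0, 0.0, 1.571]
(0.5465, 0.0517, 0.185, -89) -> [3.3, -27.83, -0.1] [0.0, 0.0, 1.553]
```

View pics/s4.png

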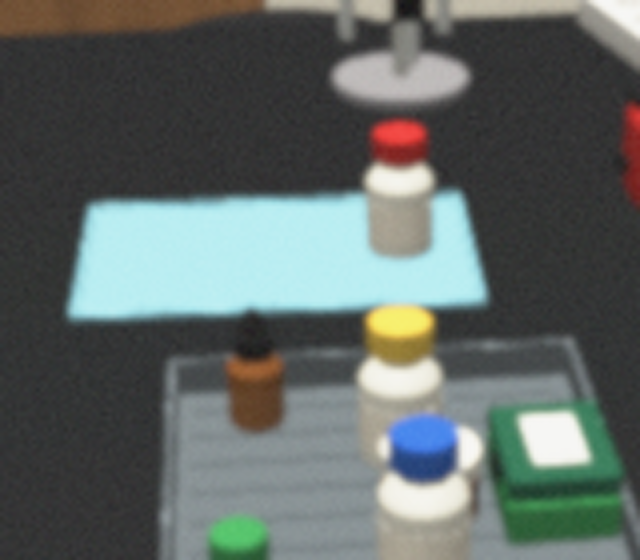

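Red stands on the mat. Now rotating and moving to the yellow bottle.

Call:
play_rows:
  moves:
    - [[0.5, -3, 0], [0, 0, 0.17], 8.7]
    - [[1, -7, 0], [0, 0, 0.35], 8.7]
    - [[1.5, -11, 0], [0, 0, 0.53], 8.7]
    - [[2, -15, 0], [0, 0, 0.71], 8.7]
    - [[2.5, -19, 0], [0, 0, 0.89], 8.7]
    - [[3, -23, 0], [0, 0, 1.07], 8.7]
    - [[3.3, -26, 0], [0, 0, 1.25], 8.7]
    - [[3.3, -27.8, 0], [0, 0, 1.4], 8.7]

```text
time: 11.82
ee_pos: [0.5457, 0.0501, 0.1823]
eef_rot: [0.647, 0.763, -0.001, -0.0]
ft_force: [0.1, 0.3, 0.4]
width: 0.0871
```

Run:
```python
from h import *
s=read_state();print(s["time"],s["ee_pos"],s["eef_rot"].round(4),s["joint_positions"].round(2), (R.from_quat(s["eef_rot"])*R.from_quat([0,1,0,0]).inv()).as_euler("xyz",degrees=True))
```

```text
11.825 [0.5457111  0.05007493 0.18232882] [ 6.469e-01  7.626e-01 -7.000e-04 -4.000e-04] [-0.71  0.21  0.61  1.75 -0.12  1.23  0.1 ] [-9.59011969e-02 -1.87622017e-02 -8.06118336e+01]
```

Call:
play_rows:
  moves:
    - [[0, 0, 0], [0, 0, 0.16], 8.7]
    - [[0, 0, 0], [0, 0, 0.17], 8.7]
    - [[0, 0, 0], [0, 0, 0.17], 8.7]

```text
time: 12.2
ee_pos: [0.5462, 0.0523, 0.1829]
eef_rot: [0.705, 0.709, -0.0, -0.0]
ft_force: [0.5, -0.2, -0.1]
width: 0.0868
```

Run:
```python
from h import *
s=read_state();print(s["time"],s["ee_pos"],s["eef_rot"].round(4))
w=camera("wrist");save(w,"w5")
for nm,X,r in [("yellow",(.5465,.0517,.092),.018),("blue",(.5433,-.07,.092),.018),("jar",(.5546,-.011,.046),.0275)]:
    print(nm,*circfit(w,nm,X,r))
rows([(.5465,.0517,.034,-90)])
```

```text
12.2 [0.54624904 0.05231561 0.18285417] [ 7.054e-01  7.089e-01 -5.000e-04 -2.000e-04]
yellow [0.5473 0.0517 0.092 ] 0.106
blue [ 0.5441 -0.0724  0.092 ] 0.054
jar [ 0.5578 -0.0126  0.046 ] 0.545
(0.5465, 0.0517, 0.034, -90) -> [-0.06, 0.03, 14.9] [-0.001, 0.0, 0.004]
```

View pics/w5.png

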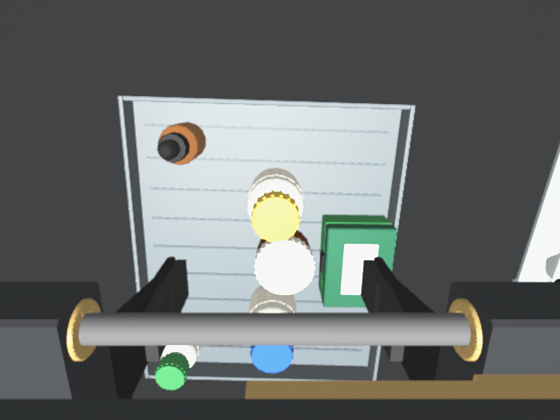

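Call:
play_rows:
  moves:
    - [[0, 0, 4], [0, 0, 0.003], 8.7]
    - [[0, 0, 9], [0, 0, 0.003], 8.7]
    - [[0, 0, 12.5], [0, 0, 0.003], 8.7]
    - [[0, 0, 14.5], [0, 0, 0.003], 8.7]
    - [[0, 0, 14.9], [0, 0, 0.003], 8.7]
    - [[0, 0, 14.9], [0, 0, 0.003], 8.7]

```text
time: 13.0
ee_pos: [0.5469, 0.0521, 0.035]
eef_rot: [0.707, 0.707, 0.0, 0.0]
ft_force: [0.9, 0.4, 0.3]
width: 0.0871
```

Run:
```python
from h import *
s=read_state();print(s["time"],s["ee_pos"],s["eef_rot"].round(4),s["ft_force"])
w=camera("wrist");save(w,"w6")
```

```text
13.0 [0.54688277 0.05210459 0.03498549] [7.075e-01 7.068e-01 2.000e-04 1.000e-04] [0.88215716 0.4061463  0.25355688]
```

View pics/w6.png

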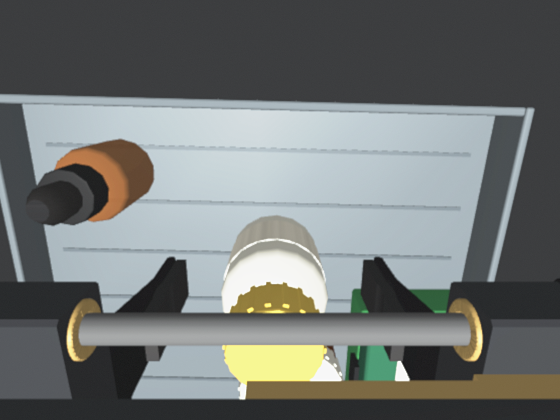

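Yellow is centred (col 275), with both fingers clear of the slide box. Closing.

Call:
play_rows:
  moves:
    - [[0, 0, 0], [0, 0, 0], 6.0]
    - [[0, 0, 0], [0, 0, 0], 5.0]
    - [[0, 0, 0], [0, 0, 0], 4.3]
    - [[0, 0, 0], [0, 0, 0], 4.0]
    - [[0, 0, 0], [0, 0, 0], 4.0]
    - [[0, 0, 0], [0, 0, 0], 4.0]
  grip_force: 15

```text
time: 13.8
ee_pos: [0.5466, 0.052, 0.0346]
eef_rot: [0.708, 0.706, 0.0, -0.0]
ft_force: [-0.1, -1.0, 1.3]
width: 0.0474
```

Run:
```python
from h import *
s=read_state();print(s["time"],s["ee_pos"],s["eef_rot"].round(4),s["ft_force"],s["width"])
p=s["ee_pos"]
rows([(*p[:2],p[2]+.125,-90),(.465,.375,p[2]+.125,-90),(.465,.375,p[2]-.001,-90)])
```

```text
13.8 [0.54659193 0.05204322 0.03455709] [ 7.078e-01  7.064e-01  1.000e-04 -0.000e+00] [-0.05301383 -0.96172664  1.26282255] 0.047425176099215365
(np.float64(0.546591927939844), np.float64(0.05204322224734058), np.float64(0.15955708613955283), -90) -> [0.0, 0.0, -12.5] [0.0, -0.0, -0.002]
(0.465, 0.375, np.float64(0.15955708613955283), -90) -> [32.28, -8.22, -12.5] [0.0, -0.0, -0.002]
(0.465, 0.375, np.float64(0.033557086139552834), -90) -> [32.28, -8.22, 0.1] [0.0, -0.0, -0.002]
```

Call:
play_rows:
  moves:
    - [[0, 0, -2], [0, 0, 0], 4.0]
    - [[0, 0, -6], [0, 0, 0], 4.0]
    - [[0, 0, -10], [0, 0, 0], 4.0]
    - [[1, 0, -12.5], [0, 0, 0], 4.0]
    - [[5, -1, -12.5], [0, 0, 0], 4.0]
    - [[10, -2, -12.5], [0, 0, 0], 4.0]
    - [[15, -3.5, -12.5], [0, 0, 0], 4.0]
    - [[20, -5, -12.5], [0, 0, 0], 4.0]
  grip_force: 20

```text
time: 14.8
ee_pos: [0.4962, 0.2535, 0.1594]
eef_rot: [0.708, 0.706, -0.0, -0.0]
ft_force: [0.5, -1.1, -2.5]
width: 0.0475
```

Call:
play_rows:
  moves:
    - [[5, -1.5, 0], [0, 0, 0], 4.0]
    - [[9, -2.5, 0], [0, 0, 0], 4.0]
    - [[12.2, -3.2, 0], [0, 0, 0], 4.0]
    - [[12.2, -3.2, 2], [0, 0, 0], 4.0]
    - [[12.2, -3.2, 5.5], [0, 0, 0], 4.0]
    - [[12.2, -3.2, 9], [0, 0, 0], 4.0]
    - [[12.2, -3.2, 11.5], [0, 0, 0], 4.0]
    - [[12.2, -3.2, 12], [0, 0, 0], 4.0]

```text
time: 15.8
ee_pos: [0.4641, 0.3732, 0.0377]
eef_rot: [0.708, 0.706, -0.002, 0.0]
ft_force: [0.0, -0.2, -0.8]
width: 0.0471
```

Call:
play_rows:
  moves:
    - [[0, 0, 0.2], [0, 0, 0], 4.0]
    - [[0, 0, 0.4], [0, 0, 0], 4.0]
    - [[0, 0, 0.5], [0, 0, 0], 4.0]
    - [[0, 0, 0.55], [0, 0, 0], 4.0]
    - [[0, 0, 0.6], [0, 0, 0], 4.0]
    - [[0, 0, 0.6], [0, 0, 0], 4.0]

```text
time: 16.55
ee_pos: [0.4652, 0.3742, 0.0336]
eef_rot: [0.708, 0.706, 0.0, -0.0]
ft_force: [-0.0, 0.2, -0.9]
width: 0.0475
```

Run:
```python
from h import *
s=read_state();print(s["time"],s["ee_pos"],s["eef_rot"].round(4),s["ft_force"],s["width"],s["joint_positions"].round(2))
```

```text
16.55 [0.46521593 0.37423104 0.0336016 ] [ 7.078e-01  7.064e-01  1.000e-04 -0.000e+00] [-0.02537961  0.19314004 -0.87260194] 0.04745200151303009 [-1.08  0.47  0.41  1.75 -0.22  0.97 -0.59]
```

Call:
play_rows:
  moves:
    - [[0, 0, 0.05], [0, 0, 0], 4.0]
    - [[0, 0, 0.05], [0, 0, 0], 4.0]
    - [[0, 0, 0.1], [0, 0, 0], 4.0]
    - [[0, 0, 0.1], [0, 0, 0], 4.0]

```text
time: 17.05
ee_pos: [0.4653, 0.3743, 0.0335]
eef_rot: [0.708, 0.706, 0.0, -0.0]
ft_force: [-4.0, -3.2, 10.7]
width: 0.0477
```

Call:
play_rows:
  moves:
    - [[0, 0, -0.1], [0, 0, 0], 4.0]
    - [[0, 0, -0.1], [0, 0, 0], 5.2]
    - [[0, 0, -0.1], [0, 0, 0], 6.5]
    - [[0, 0, -0.1], [0, 0, 0], 8.7]
    - [[0, 0, -0.5], [0, 0, 0], 8.7]
    - [[0, 0, -5], [0, 0, 0], 8.7]
    - [[0, 0, -10], [0, 0, 0], 8.7]
    - [[0, 0, -15], [0, 0, 0], 8.7]

```text
time: 18.05
ee_pos: [0.4652, 0.374, 0.1845]
eef_rot: [0.708, 0.706, 0.0, -0.0]
ft_force: [1.3, 0.2, -0.3]
width: 0.0867
```

Run:
```python
from h import *
s=read_state();print(s["time"],s["ee_pos"],s["eef_rot"].round(4),s["ft_force"],s["width"])
w=camera("side");save(w,"s5",4,(100,240,170,330))
rows([(.543,-.069,.19,-90)])
```

```text
18.05 [0.46518212 0.37398446 0.18446757] [ 7.079e-01  7.063e-01  2.000e-04 -0.000e+00] [ 1.26523054  0.17401381 -0.34701335] 0.08669494388642872
(0.543, -0.069, 0.19, -90) -> [-44.45, 7.66, -0.1] [0.006, -0.007, -0.003]
```

View pics/s5.png

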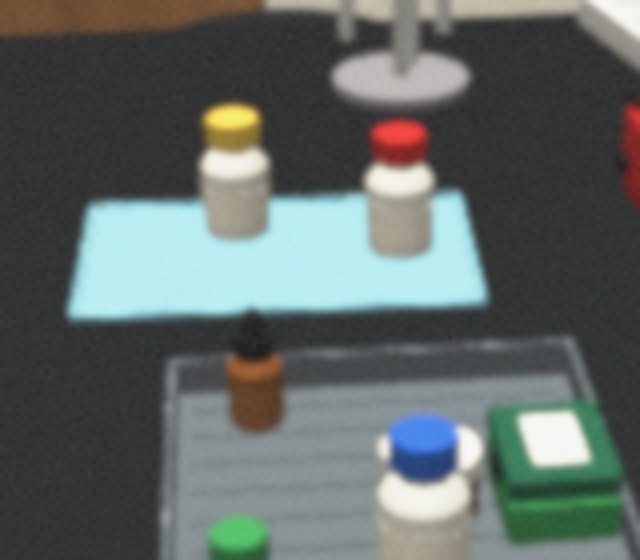

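Call:
play_rows:
  moves:
    - [[-3, 0.5, 0], [0, 0, 0], 8.7]
    - [[-9, 1.5, 0], [0, 0, 0], 8.7]
    - [[-15, 2.6, 0], [0, 0, 0], 8.7]
    - [[-21, 3.6, 0], [0, 0, 0], 8.7]
    - [[-27, 4.6, 0], [0, 0, 0], 8.7]
    - [[-33, 5.7, 0], [0, 0, 0], 8.7]
    - [[-39, 6.7, 0], [0, 0, 0], 8.7]
    - [[-44.4, 7.7, 0], [0, 0, 0], 8.7]

```text
time: 19.1
ee_pos: [0.5414, -0.0722, 0.1829]
eef_rot: [0.708, 0.706, 0.001, 0.0]
ft_force: [0.6, 0.3, 0.5]
width: 0.0867
```

Call:
play_rows:
  moves:
    - [[0, 0, 0], [0, 0, 0], 8.7]
    - [[0, 0, 0], [0, 0, 0], 8.7]

```text
time: 19.35
ee_pos: [0.5413, -0.0696, 0.1825]
eef_rot: [0.708, 0.706, 0.0, -0.0]
ft_force: [-0.7, 0.2, 1.0]
width: 0.0869
```

Run:
```python
from h import *
s=read_state();print(s["time"],s["ee_pos"],s["eef_rot"].round(4),s["joint_positions"].round(2))
w=camera("wrist");save(w,"w7")
for nm,X,r in [("blue",(.5433,-.07,.092),.018),("jar",(.5546,-.011,.046),.0275)]:
    print(nm,*circfit(w,nm,X,r))
rows([(.543,-.069,.0345,-90)])
```

```text
19.35 [ 0.54131291 -0.06960618  0.18246867] [ 7.079e-01  7.063e-01  2.000e-04 -2.000e-04] [-0.61  0.21  0.75  1.76 -0.15  1.23  0.18]
blue [ 0.5441 -0.07    0.092 ] 0.863
jar [ 0.549  -0.0038  0.046 ] 0.529
(0.543, -0.069, 0.0345, -90) -> [-0.03, 0.17, 14.79] [-0.0, -0.001, -0.001]
```

View pics/w7.png

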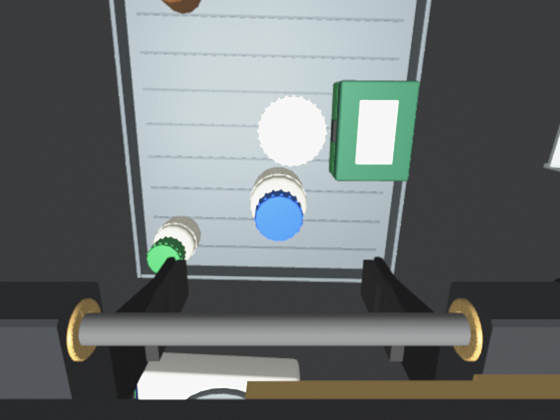

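Call:
play_rows:
  moves:
    - [[0, 0.22, 4], [0, 0, 0], 8.7]
    - [[0, 0.22, 9], [0, 0, 0], 8.7]
    - [[0, 0.22, 12.5], [0, 0, 0], 8.7]
    - [[0, 0.22, 14.4], [0, 0, 0], 8.7]
    - [[0, 0.22, 14.8], [0, 0, 0], 8.7]
    - [[0, 0.22, 14.8], [0, 0, 0], 8.7]

```text
time: 20.15
ee_pos: [0.5443, -0.0697, 0.0355]
eef_rot: [0.708, 0.707, 0.001, 0.0]
ft_force: [0.4, -1.0, -0.3]
width: 0.0868
```

Run:
```python
from h import *
s=read_state();print(s["time"],s["ee_pos"],s["eef_rot"].round(4),s["ft_force"])
w=camera("wrist");save(w,"w8")
```

```text
20.15 [ 0.54425587 -0.06973773  0.03546855] [7.077e-01 7.065e-01 5.000e-04 4.000e-04] [ 0.41158579 -1.02115406 -0.26241073]
```

View pics/w8.png

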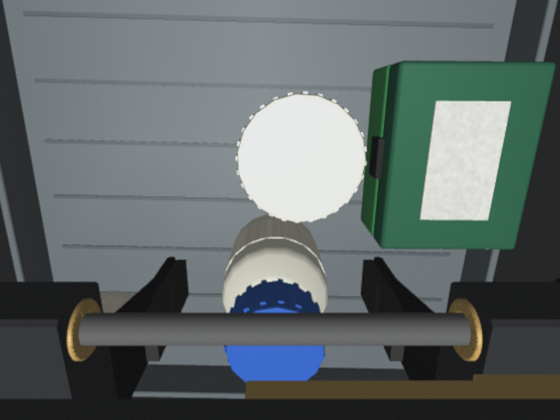

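Blue is centred (col 275). Closing.

Call:
play_rows:
  moves:
    - [[0, 0, 0], [0, 0, 0], 6.0]
    - [[0, 0, 0], [0, 0, 0], 5.0]
    - [[0, 0, 0], [0, 0, 0], 4.3]
    - [[0, 0, 0], [0, 0, 0], 4.0]
    - [[0, 0, 0], [0, 0, 0], 4.0]
    - [[0, 0, 0], [0, 0, 0], 4.0]
  grip_force: 15

```text
time: 20.95
ee_pos: [0.5436, -0.07, 0.0345]
eef_rot: [0.708, 0.706, 0.0, -0.0]
ft_force: [0.2, 0.2, -0.0]
width: 0.0475
```

Run:
```python
from h import *
s=read_state();print(s["time"],s["ee_pos"],s["eef_rot"].round(4),s["ft_force"],s["width"])
p=s["ee_pos"]
rows([(*p[:2],p[2]+.125,-90),(.465,.295,p[2]+.125,-90),(.465,.295,p[2]-.001,-90)])
```

```text
20.95 [ 0.5435537  -0.06999028  0.03452689] [ 7.078e-01  7.064e-01  1.000e-04 -0.000e+00] [ 0.22181684  0.16423758 -0.00766232] 0.04749080502307673
(np.float64(0.5435536992796017), np.float64(-0.069990279578427), np.float64(0.15952689335799725), -90) -> [0.0, 0.0, -12.5] [0.0, -0.0, -0.002]
(0.465, 0.295, np.float64(0.15952689335799725), -90) -> [36.48, -7.93, -12.5] [0.0, -0.0, -0.002]
(0.465, 0.295, np.float64(0.03352689335799726), -90) -> [36.48, -7.93, 0.1] [0.0, -0.0, -0.002]
```

Call:
play_rows:
  moves:
    - [[0, 0, -2], [0, 0, 0], 4.0]
    - [[0, 0, -6], [0, 0, 0], 4.0]
    - [[0, 0, -10], [0, 0, 0], 4.0]
    - [[1, 0, -12.5], [0, 0, 0], 4.0]
    - [[5, -1, -12.5], [0, 0, 0], 4.0]
    - [[10, -2, -12.5], [0, 0, 0], 4.0]
    - [[15, -3.3, -12.5], [0, 0, 0], 4.0]
    - [[20, -4.4, -12.5], [0, 0, 0], 4.0]
  grip_force: 20

```text
time: 21.95
ee_pos: [0.4995, 0.1313, 0.1609]
eef_rot: [0.708, 0.706, 0.001, 0.0]
ft_force: [0.6, -0.2, -1.5]
width: 0.0474
```

Call:
play_rows:
  moves:
    - [[5, -1.2, 0], [0, 0, 0], 4.0]
    - [[10, -2.2, 0], [0, 0, 0], 4.0]
    - [[14, -3.1, 0], [0, 0, 0], 4.0]
    - [[16.5, -3.5, 0.5], [0, 0, 0], 4.0]
    - [[16.5, -3.5, 3], [0, 0, 0], 4.0]
    - [[16.5, -3.5, 7], [0, 0, 0], 4.0]
    - [[16.5, -3.5, 10.5], [0, 0, 0], 4.0]
    - [[16.5, -3.5, 12], [0, 0, 0], 4.0]

```text
time: 22.95
ee_pos: [0.465, 0.2937, 0.0381]
eef_rot: [0.708, 0.706, -0.001, 0.0]
ft_force: [0.4, -0.9, -0.9]
width: 0.0473
```

Call:
play_rows:
  moves:
    - [[0, 0, 0.2], [0, 0, 0], 4.0]
    - [[0, 0, 0.4], [0, 0, 0], 4.0]
    - [[0, 0, 0.5], [0, 0, 0], 4.0]
    - [[0, 0, 0.6], [0, 0, 0], 4.0]
    - [[0, 0, 0.6], [0, 0, 0], 4.0]
    - [[0, 0, 0.63], [0, 0, 0], 4.0]
    - [[0, 0, 0.63], [0, 0, 0], 4.0]

```text
time: 23.82
ee_pos: [0.4654, 0.2953, 0.0335]
eef_rot: [0.708, 0.706, 0.0, -0.0]
ft_force: [-0.5, -0.5, 3.0]
width: 0.0476
```

Call:
play_rows:
  moves:
    - [[0, 0, -0.03], [0, 0, 0], 4.0]
    - [[0, 0, -0.03], [0, 0, 0], 5.2]
    - [[0, 0, -0.03], [0, 0, 0], 6.5]
    - [[0, 0, -0.03], [0, 0, 0], 8.7]
    - [[0, 0, -0.5], [0, 0, 0], 8.7]
    - [[0, 0, -5], [0, 0, 0], 8.7]
    - [[0, 0, -10], [0, 0, 0], 8.7]
    - [[0, 0, -15], [0, 0, 0], 8.7]

```text
time: 24.82
ee_pos: [0.4652, 0.2949, 0.1852]
eef_rot: [0.708, 0.706, 0.0, -0.0]
ft_force: [1.0, 0.7, 0.5]
width: 0.0866
```

Run:
```python
from h import *
s=read_state();print(s["time"],s["ee_pos"],s["eef_rot"].round(4),s["ft_force"],s["width"])
w=camera("side");save(w,"s6",4,(100,240,170,330))
rows([(.555,-.0105,.184,0)])
rows([(.555,-.0105,.184,0)],start=tgt(.4654,.2953,.184,-90))
```

```text
24.825 [0.46516392 0.29493586 0.18518065] [ 7.079e-01  7.063e-01  1.000e-04 -0.000e+00] [1.01104436 0.67454871 0.46994118] 0.08655141939246962
(0.555, -0.0105, 0.184, 0) -> [-30.67, 8.81, 0.66] [0.01, 0.0, -1.574]
(0.555, -0.0105, 0.184, 0) -> [-30.58, 8.96, 0.0] [0.0, 0.0, -1.571]
```

View pics/s6.png

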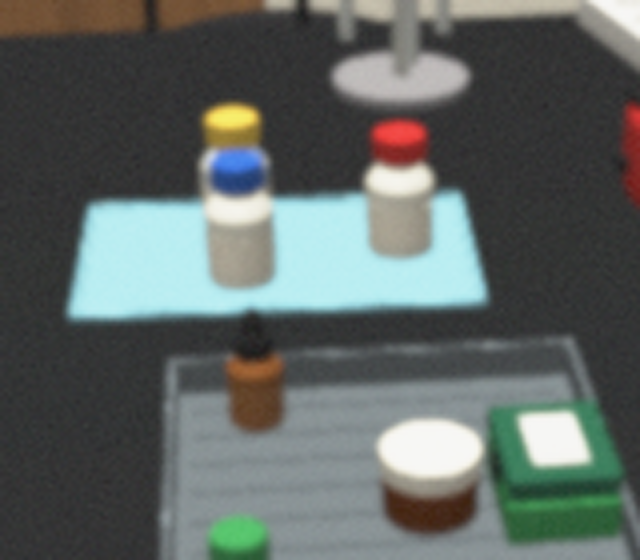

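All three stand upright on the mat and the jar hasn't moved. Next, the jar.

Call:
play_rows:
  moves:
    - [[-3, 1, 0], [0, 0, -0.17], 8.7]
    - [[-7, 2, 0], [0, 0, -0.35], 8.7]
    - [[-11, 3, 0], [0, 0, -0.53], 8.7]
    - [[-15, 4, 0], [0, 0, -0.71], 8.7]
    - [[-19, 5, 0], [0, 0, -0.89], 8.7]
    - [[-23, 6.5, 0], [0, 0, -1.07], 8.7]
    - [[-27, 8, 0], [0, 0, -1.25], 8.7]
    - [[-30.5, 9, 0], [0, 0, -1.43], 8.7]

```text
time: 25.88
ee_pos: [0.5551, -0.0117, 0.1834]
eef_rot: [0.069, 0.998, 0.0, 0.0]
ft_force: [1.0, 0.2, -0.5]
width: 0.0869
```

Call:
play_rows:
  moves:
    - [[0, 0, 0], [0, 0, -0.142], 8.7]
    - [[0, 0, 0], [0, 0, -0.142], 8.7]
    - [[0, 0, 0], [0, 0, -0.142], 8.7]

```text
time: 26.25
ee_pos: [0.5546, -0.0094, 0.1832]
eef_rot: [0.002, 1.0, 0.0, 0.0]
ft_force: [-0.7, -0.2, 0.3]
width: 0.0871
```

Run:
```python
from h import *
s=read_state();print(s["time"],s["ee_pos"],s["eef_rot"].round(4),s["joint_positions"].round(2))
w=camera("wrist");save(w,"w9")
print(circfit(w,"jar",(.555,-.0105,.046),.0275))
rows([(.555,-.0105,.013,0)])
```

```text
26.25 [ 0.55458087 -0.00940942  0.18324421] [1.6e-03 1.0e+00 2.0e-04 0.0e+00] [-0.58  0.22  0.59  1.73 -0.13  1.23  1.61]
(array([ 0.5558, -0.0105,  0.046 ]), np.float64(0.506))
(0.555, -0.0105, 0.013, 0) -> [-0.04, -0.12, 17.03] [0.0, 0.0, -0.002]
```

View pics/w9.png

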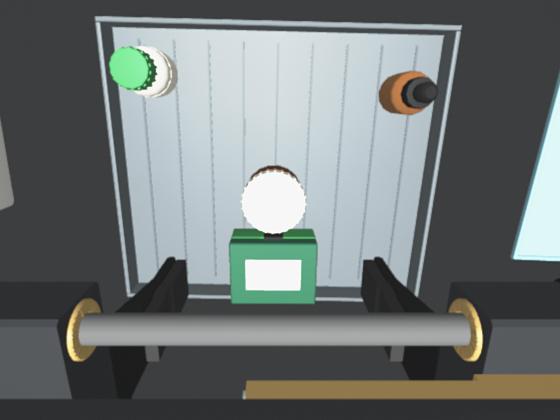

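Call:
play_rows:
  moves:
    - [[0, 0, 4], [0, 0, 0], 8.7]
    - [[0, 0, 9], [0, 0, 0], 8.7]
    - [[0, 0, 13.5], [0, 0, 0], 8.7]
    - [[0, 0, 16], [0, 0, 0], 8.7]
    - [[0, 0, 16.9], [0, 0, 0], 8.7]
    - [[0, 0, 16.9], [0, 0, 0], 8.7]
    - [[0, 0, 16.9], [0, 0, 0], 8.7]

```text
time: 27.18
ee_pos: [0.5556, -0.0098, 0.0155]
eef_rot: [0.0, 1.0, 0.0, 0.001]
ft_force: [0.2, 0.5, -0.6]
width: 0.0869
```

Run:
```python
from h import *
s=read_state();print(s["time"],s["ee_pos"],s["eef_rot"].round(4),s["ft_force"])
w=camera("wrist");save(w,"w10")
```

```text
27.175 [ 0.55555036 -0.00982432  0.01547478] [5.e-04 1.e+00 2.e-04 1.e-03] [ 0.21285255  0.5107791  -0.6216028 ]
```

View pics/w10.png

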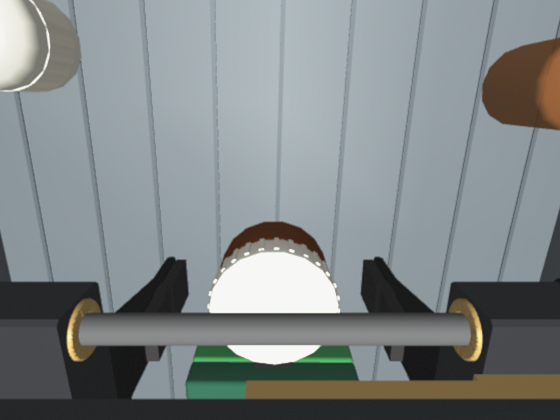

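The jar is centred between the fingers. Closing.

Call:
play_rows:
  moves:
    - [[0, 0, 0.1], [0, 0, 0], 6.5]
    - [[0, 0, 0.1], [0, 0, 0], 5.7]
    - [[0, 0, 0.1], [0, 0, 0], 5.0]
    - [[0, 0, 0.1], [0, 0, 0], 4.6]
    - [[0, 0, 0.1], [0, 0, 0], 4.6]
    - [[0, 0, 0.1], [0, 0, 0], 4.6]
  grip_force: 15

```text
time: 27.98
ee_pos: [0.5547, -0.01, 0.0133]
eef_rot: [0.0, 1.0, 0.0, 0.0]
ft_force: [-0.3, 0.5, 0.7]
width: 0.0538
```

Run:
```python
from h import *
s=read_state();print(s["time"],s["ee_pos"],s["eef_rot"].round(4),s["ft_force"],s["width"])
```

```text
27.975 [ 0.55465704 -0.01001927  0.01325978] [4.e-04 1.e+00 0.e+00 0.e+00] [-0.2955024   0.50864811  0.68066229] 0.0538386564834666
```

Run:
```python
from h import *
s=read_state(); c=camera("side");t=camera("top")
print(onz(c,(260.5,314),.058),onz(t,(401.2,236.3),.058))
save(c,"s7",3,(280,380,180,330))
p=s["ee_pos"]
rows([(.4855,-.323,.16,0),(.4855,-.323,.0673,0)])
```

```text
[ 0.48642491 -0.32207042  0.058     ] [ 0.4847975  -0.32271187  0.058     ]
(0.4855, -0.323, 0.16, 0) -> [6.89, -31.31, -14.68] [0.0, -0.0, -0.001]
(0.4855, -0.323, 0.0673, 0) -> [6.89, -31.31, -5.41] [0.0, -0.0, -0.001]
```

View pics/s7.png

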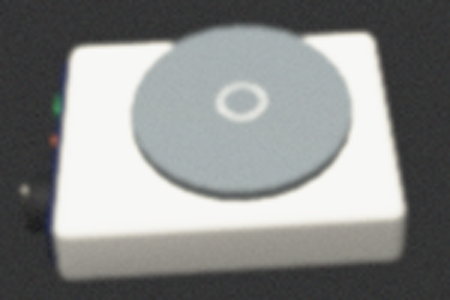

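Call:
play_rows:
  moves:
    - [[0, 0, -1.5], [0, 0, 0], 4.6]
    - [[0, 0, -5], [0, 0, 0], 4.6]
    - [[0, 0, -10], [0, 0, 0], 4.6]
    - [[0, 0, -14], [0, 0, 0], 4.6]
    - [[0.5, -3, -14.7], [0, 0, 0.05], 4.6]
    - [[1.5, -8, -14.7], [0, 0, 0.12], 4.6]
    - [[2.5, -13, -14.7], [0, 0, 0.2], 4.6]
    - [[3.5, -18, -14.7], [0, 0, 0.3], 4.6]
  grip_force: 20

```text
time: 29.08
ee_pos: [0.5179, -0.1926, 0.1601]
eef_rot: [0.152, 0.988, 0.0, -0.0]
ft_force: [0.3, -0.9, -0.3]
width: 0.0537
```

Run:
```python
from h import *
s=read_state();print(s["time"],s["ee_pos"],s["eef_rot"].round(4),s["ft_force"],s["width"],s["joint_positions"].round(2))
c=tgt(.5547-.035,-.01-.18,.16,-0.3*57.2958)
rows([(.4855,-.3225,.16,-17.19),(.4855,-.3225,.0673,-17.19)],start=c)
```

```text
29.075 [ 0.51791059 -0.19260847  0.1600742 ] [ 1.524e-01  9.883e-01  0.000e+00 -3.000e-04] [ 0.34465261 -0.88111965 -0.29087852] 0.053664148564085495 [-0.37  0.26  0.75  1.77 -0.19  1.19  1.7 ]
(0.4855, -0.3225, 0.16, -17.19) -> [-0.65, -13.67, 0.0] [0.0, 0.0, 0.0]
(0.4855, -0.3225, 0.0673, -17.19) -> [-0.65, -13.67, 9.27] [0.0, 0.0, 0.0]
```

Call:
play_rows:
  moves:
    - [[-0.2, -5, 0], [0, 0, 0], 4.6]
    - [[-0.5, -10, 0], [0, 0, 0], 4.6]
    - [[-0.65, -13.7, 0], [0, 0, 0], 4.6]
    - [[-0.65, -13.7, 2], [0, 0, 0], 4.6]
    - [[-0.65, -13.7, 5], [0, 0, 0], 4.6]
    - [[-0.65, -13.7, 7.5], [0, 0, 0], 4.6]
    - [[-0.65, -13.7, 8.3], [0, 0, 0], 4.6]
    - [[-0.65, -13.7, 8.3], [0, 0, 0], 4.6]

```text
time: 30.08
ee_pos: [0.4847, -0.3226, 0.077]
eef_rot: [0.15, 0.989, 0.0, -0.0]
ft_force: [0.6, -0.7, -0.5]
width: 0.0537
```

Run:
```python
from h import *
s=read_state();print(s["time"],s["ee_pos"],s["eef_rot"].round(4),s["ft_force"],s["width"],s["joint_positions"].round(2))
rows([(.4855,-.3225,.0673,-17.19)])
c=camera("side");save(c,"s8",3,(250,390,180,330))
w=camera("wrist");save(w,"w11")
```

```text
30.075 [ 0.48470421 -0.3225957   0.07699209] [ 1.500e-01  9.887e-01  1.000e-04 -5.000e-04] [ 0.64000611 -0.70679773 -0.47485333] 0.05373817918339302 [-0.09  0.45  0.75  1.77 -0.34  1.06  2.05]
(0.4855, -0.3225, 0.0673, -17.19) -> [-0.07, 0.03, 0.97] [0.0, -0.001, -0.001]
```

View pics/s8.png

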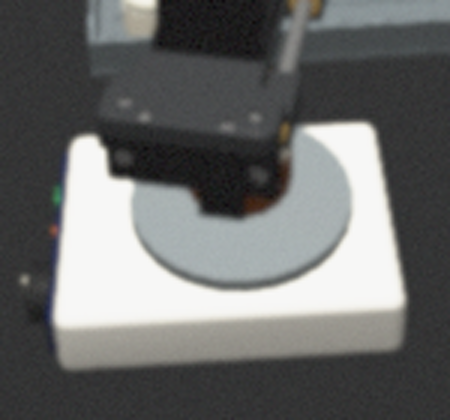

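View pics/w11.png

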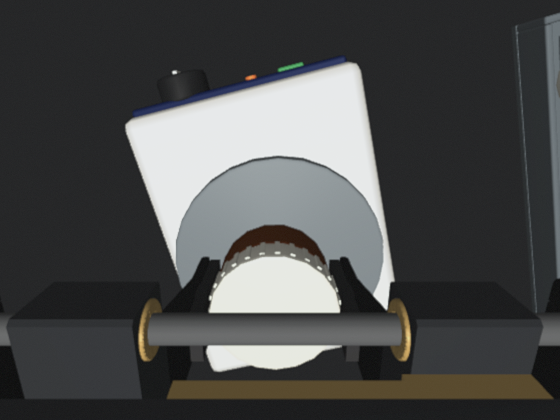

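Run:
```python
from h import *
from scipy.optimize import least_squares
w=camera("wrist"); g=cv2.cvtColor(w["frame"],cv2.COLOR_RGB2GRAY).astype(float)
g=cv2.GaussianBlur(g,(3,3),0.8)
# edge points: scan radially from plate centre outward in image, find grey->white jump
c0=proj(w,(.4855,-.3225,.058))[0]; print(c0)
pts=[]
for a in np.deg2rad(np.arange(185,356,3)):
    rr=np.arange(70,125,0.5); xs=c0[0]+rr*np.cos(a); ys=c0[1]+rr*np.sin(a)
    v=cv2.remap(g.astype(np.float32),xs.astype(np.float32)[None],ys.astype(np.float32)[None],1)[0]
    d=np.gradient(v); i=d.argmax()
    if d[i]>4: pts.append((xs[i],ys[i]))
W=np.array([onz(w,p,.058)[:2] for p in pts])
f=lambda q:np.hypot(W[:,0]-q[0],W[:,1]-q[1])-q[2]
for it in range(2):
    r=least_squares(f,[.4855,-.3225,.058],loss="soft_l1",f_scale=.001); 
print(len(pts),r.x.round(4),np.abs(f(r.x)).mean())
r2=least_squares(lambda q:f([q[0],q[1],.058]),[.4855,-.3225],loss="soft_l1",f_scale=.001);print(r2.x.round(4))
print(read_state()["ee_pos"])
# jar lid via projecting same camera
```

```text
[275.64141011 260.39892277]
57 [ 0.485  -0.3204  0.0565] 0.00013381666745742674
[ 0.4868 -0.3209]
[ 0.48558278 -0.32302769  0.07815576]
```

Call:
play_rows:
  moves:
    - [[-0.05, 0.15, 0.4], [0, 0, 0], 4.6]
    - [[-0.05, 0.15, 0.7], [0, 0, 0], 4.6]
    - [[-0.05, 0.15, 0.9], [0, 0, 0], 4.6]
    - [[-0.05, 0.15, 1.0], [0, 0, 0], 4.6]
    - [[-0.05, 0.15, 1.05], [0, 0, 0], 4.6]
    - [[-0.05, 0.15, 1.08], [0, 0, 0], 4.6]
    - [[-0.05, 0.15, 1.08], [0, 0, 0], 4.6]

```text
time: 31.1
ee_pos: [0.486, -0.3215, 0.0672]
eef_rot: [0.15, 0.989, 0.0, 0.0]
ft_force: [-5.0, 3.7, 9.5]
width: 0.0538
```

Call:
play_rows:
  moves:
    - [[0, 0, -0.05], [0, 0, 0], 4.6]
    - [[0, 0, -0.05], [0, 0, 0], 5.8]
    - [[0, 0, -0.05], [0, 0, 0], 7.0]
    - [[0, 0, -0.05], [0, 0, 0], 8.7]
    - [[0, 0, -0.5], [0, 0, 0], 8.7]
    - [[0, 0, -4], [0, 0, 0], 8.7]
    - [[0, 0, -9], [0, 0, 0], 8.7]
    - [[0, 0, -12], [0, 0, 0], 8.7]

```text
time: 32.1
ee_pos: [0.4864, -0.3221, 0.1891]
eef_rot: [0.15, 0.989, -0.0, 0.001]
ft_force: [0.7, 0.6, -0.2]
width: 0.0867
```

Call:
play_rows:
  moves:
    - [[0.2, 4, 0], [0, 0, 0], 8.7]
    - [[0.6, 10, 0], [0, 0, 0], 8.7]
    - [[1, 16, 0], [0, 0, 0], 8.7]
    - [[1.5, 21, 0], [0, 0, 0], 8.7]

```text
time: 32.6
ee_pos: [0.5344, -0.114, 0.1869]
eef_rot: [0.149, 0.989, 0.0, 0.0]
ft_force: [0.6, 0.2, -0.1]
width: 0.0868
```

Run:
```python
from h import *
s=read_state();print(s["time"],s["ee_pos"],s["eef_rot"].round(4),s["ft_force"],s["width"],s["joint_positions"].round(2))
c=camera("side");save(c,"s9",3,(250,390,180,330))
t=camera("top");save(t,"t9",4,(190,290,330,440))
print(circfit(t,"jar",(.486,-.3215,.100),.0275),onz(t,(401.2,236.3),.058))
```

```text
32.6 [ 0.53439664 -0.11396069  0.1868545 ] [1.492e-01 9.888e-01 3.000e-04 4.000e-04] [ 0.59986128  0.15106508 -0.10346223] 0.08678633090227668 [-0.5   0.21  0.72  1.75 -0.15  1.23  1.53]
(array([ 0.494 , -0.3135,  0.1   ]), np.float64(0.0)) [ 0.4847975  -0.32271187  0.058     ]
```

View pics/s9.png

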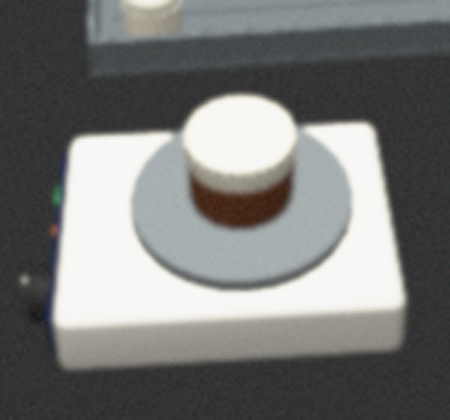

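View pics/t9.png

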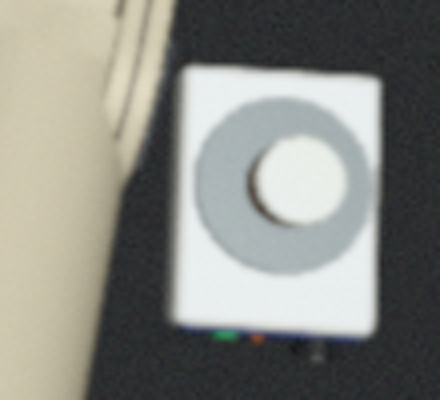

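Run:
```python
from h import *
t=camera("top")
print(proj(t,(.4855,-.3225,.1)),onz(t,(404.75,235.1),.1))
s=read_state();print(s["time"],s["ee_pos"])
rows([(.4654,.2953,.187,-90)])
```

```text
[[405.09742043 234.65774554]] [ 0.48438203 -0.32159434  0.1       ]
32.75 [ 0.53460731 -0.11330283  0.18653589]
(0.4654, 0.2953, 0.187, -90) -> [18.51, 37.08, -0.01] [0.001, -0.001, 1.275]
```

The jar stands within about 1 mm of the plate's centre. Returning the bottles, blue first.

Call:
play_rows:
  moves:
    - [[2, 4.5, 0], [0, 0, 0.16], 8.7]
    - [[4.5, 9, 0], [0, 0, 0.32], 8.7]
    - [[7, 13.5, 0], [0, 0, 0.48], 8.7]
    - [[9, 18, 0], [0, 0, 0.64], 8.7]
    - [[11.5, 23, 0], [0, 0, 0.8], 8.7]
    - [[14, 28, 0], [0, 0, 0.96], 8.7]
    - [[16.5, 33, 0], [0, 0, 1.12], 8.7]
    - [[18.5, 37, 0], [0, 0, 1.27], 8.7]

```text
time: 33.75
ee_pos: [0.467, 0.2927, 0.1867]
eef_rot: [0.709, 0.705, 0.0, 0.0]
ft_force: [1.0, -0.4, 0.5]
width: 0.0867
```

Call:
play_rows:
  moves:
    - [[0, 0, 0], [0, 0, 0], 8.7]
    - [[0, 0, 0], [0, 0, 0], 8.7]
    - [[0, 0, 0], [0, 0, 0], 8.7]

```text
time: 34.12
ee_pos: [0.4678, 0.2898, 0.1867]
eef_rot: [0.708, 0.706, 0.0, 0.0]
ft_force: [0.5, -0.1, 0.4]
width: 0.0869
```

Run:
```python
from h import *
s=read_state();print(s["time"],s["ee_pos"],s["eef_rot"].round(4))
w=camera("wrist");save(w,"w12")
rows([(.4654,.2953,.0336,-90)])
print(circfit(w,"blue",(.4654,.2953,.091),.018))
```

```text
34.125 [0.46775574 0.28984632 0.18666136] [7.078e-01 7.064e-01 1.000e-04 1.000e-04]
(0.4654, 0.2953, 0.0336, -90) -> [0.51, -0.22, 15.31] [0.0, -0.0, -0.002]
(array([0.4654, 0.2953, 0.091 ]), np.float64(0.877))
```

View pics/w12.png

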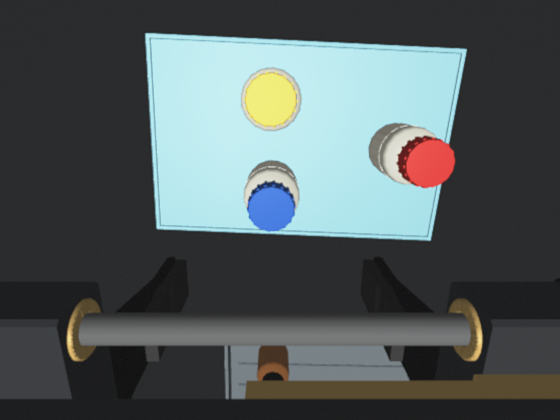

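Call:
play_rows:
  moves:
    - [[0.5, -0.22, 4], [0, 0, 0], 8.7]
    - [[0.5, -0.22, 9], [0, 0, 0], 8.7]
    - [[0.5, -0.22, 12.5], [0, 0, 0], 8.7]
    - [[0.5, -0.22, 14.8], [0, 0, 0], 8.7]
    - [[0.5, -0.22, 15.25], [0, 0, 0], 8.7]
    - [[0.5, -0.22, 15.25], [0, 0, 0], 8.7]
    - [[0.5, -0.22, 15.25], [0, 0, 0], 8.7]

```text
time: 35.05
ee_pos: [0.4654, 0.2971, 0.0352]
eef_rot: [0.707, 0.707, 0.001, -0.0]
ft_force: [-0.5, -0.4, 0.3]
width: 0.0867
```

Call:
play_rows:
  moves:
    - [[0, 0, 0], [0, 0, 0], 6.0]
    - [[0, 0, 0], [0, 0, 0], 5.0]
    - [[0, 0, 0], [0, 0, 0], 4.3]
    - [[0, 0, 0], [0, 0, 0], 4.0]
    - [[0, 0, 0], [0, 0, 0], 4.0]
    - [[0, 0, 0], [0, 0, 0], 4.0]
  grip_force: 15

```text
time: 35.8
ee_pos: [0.4647, 0.2968, 0.034]
eef_rot: [0.707, 0.707, 0.0, 0.0]
ft_force: [-0.5, -0.1, -0.2]
width: 0.0475
```

Run:
```python
from h import *
s=read_state();print(s["time"],s["ee_pos"],s["eef_rot"].round(4),s["ft_force"],s["width"])
rows([(.5436,-.0700,.0345,-90)])
```

```text
35.8 [0.46473106 0.29677547 0.03396866] [7.071e-01 7.071e-01 1.000e-04 0.000e+00] [-0.46690632 -0.07348488 -0.18003897] 0.047514997149735075
(0.5436, -0.07, 0.0345, -90) -> [-36.68, 7.89, -0.06] [0.0, -0.0, -0.0]
```

Call:
play_rows:
  moves:
    - [[0, 0, -2], [0, 0, 0], 4.0]
    - [[0, 0, -6], [0, 0, 0], 4.0]
    - [[0, 0, -10], [0, 0, 0], 4.0]
    - [[-1, 0.2, -12.5], [0, 0, 0], 4.0]
    - [[-5, 1.2, -12.5], [0, 0, 0], 4.0]
    - [[-10, 2.2, -12.5], [0, 0, 0], 4.0]
    - [[-15, 3.3, -12.5], [0, 0, 0], 4.0]
    - [[-20, 4.4, -12.5], [0, 0, 0], 4.0]
  grip_force: 20

```text
time: 36.8
ee_pos: [0.5086, 0.0952, 0.1589]
eef_rot: [0.707, 0.707, 0.0, -0.0]
ft_force: [0.3, -0.2, -0.8]
width: 0.0476
```

Call:
play_rows:
  moves:
    - [[-5, 1.1, 0], [0, 0, 0], 4.0]
    - [[-10, 2.2, 0], [0, 0, 0], 4.0]
    - [[-14, 3, 0], [0, 0, 0], 4.0]
    - [[-16.53, 3.49, 0.5], [0, 0, 0], 4.0]
    - [[-16.53, 3.49, 3], [0, 0, 0], 4.0]
    - [[-16.53, 3.49, 7], [0, 0, 0], 4.0]
    - [[-16.53, 3.49, 10.5], [0, 0, 0], 4.0]
    - [[-16.53, 3.49, 11.7], [0, 0, 0], 4.0]

```text
time: 37.8
ee_pos: [0.5422, -0.0685, 0.0401]
eef_rot: [0.707, 0.707, -0.001, -0.001]
ft_force: [-0.1, -0.3, -0.7]
width: 0.0471
```

Call:
play_rows:
  moves:
    - [[0, 0, 0.2], [0, 0, 0], 4.0]
    - [[0, 0, 0.4], [0, 0, 0], 4.0]
    - [[0, 0, 0.4], [0, 0, 0], 4.0]

```text
time: 38.17
ee_pos: [0.5442, -0.0684, 0.0388]
eef_rot: [0.707, 0.707, 0.001, 0.0]
ft_force: [1.0, 0.5, -0.2]
width: 0.0472
```

Run:
```python
from h import *
s=read_state();print(s["time"],s["ee_pos"],s["eef_rot"].round(4),s["ft_force"],s["width"])
rows([(.5436,-.0685,.035,-90)])
```

```text
38.175 [ 0.54419478 -0.0684374   0.03882533] [7.071e-01 7.072e-01 7.000e-04 4.000e-04] [ 0.95148573  0.46440639 -0.22440865] 0.04722644334599769
(0.5436, -0.0685, 0.035, -90) -> [-0.01, -0.06, 0.38] [0.001, -0.0, 0.0]
```

Call:
play_rows:
  moves:
    - [[0, 0, 0.1], [0, 0, 0], 4.0]
    - [[0, 0, 0.2], [0, 0, 0], 4.0]
    - [[0, 0, 0.3], [0, 0, 0], 4.0]
    - [[0, 0, 0.35], [0, 0, 0], 4.0]
    - [[0, 0, 0.38], [0, 0, 0], 4.0]
    - [[0, 0, 0.38], [0, 0, 0], 4.0]

```text
time: 38.92
ee_pos: [0.5437, -0.0685, 0.0349]
eef_rot: [0.707, 0.707, 0.0, -0.0]
ft_force: [-4.0, 0.9, 11.2]
width: 0.0476
```

Contact is firm. Releasing.

Call:
play_rows:
  moves:
    - [[0, 0, -0.06], [0, 0, 0], 4.0]
    - [[0, 0, -0.06], [0, 0, 0], 5.2]
    - [[0, 0, -0.06], [0, 0, 0], 6.5]
    - [[0, 0, -0.06], [0, 0, 0], 8.7]
    - [[0, 0, -0.5], [0, 0, 0], 8.7]
    - [[0, 0, -5], [0, 0, 0], 8.7]
    - [[0, 0, -10], [0, 0, 0], 8.7]
    - [[0, 0, -15], [0, 0, 0], 8.7]

```text
time: 39.92
ee_pos: [0.5434, -0.0687, 0.186]
eef_rot: [0.707, 0.707, 0.0, 0.0]
ft_force: [1.0, 1.7, -0.3]
width: 0.0867
```

Call:
play_rows:
  moves:
    - [[0, 0, 0], [0, 0, 0], 8.7]
    - [[0, 0, 0], [0, 0, 0], 8.7]

```text
time: 40.17
ee_pos: [0.5433, -0.0684, 0.1838]
eef_rot: [0.707, 0.707, 0.0, -0.0]
ft_force: [-0.8, 0.0, -1.1]
width: 0.0868
```

Run:
```python
from h import *
s=read_state();print(s["time"],s["ee_pos"],s["eef_rot"].round(4))
w=camera("wrist");save(w,"w13")
print(circfit(w,"blue",(.5433,-.07,.092),.018))
rows([(.4652,.3742,.185,-90)])
```

```text
40.175 [ 0.54331035 -0.06839924  0.18375748] [ 7.071e-01  7.072e-01  1.000e-04 -2.000e-04]
(array([ 0.5433, -0.07  ,  0.092 ]), np.float64(0.142))
(0.4652, 0.3742, 0.185, -90) -> [44.26, -7.77, -0.17] [-0.001, -0.0, 0.0]
```

View pics/w13.png

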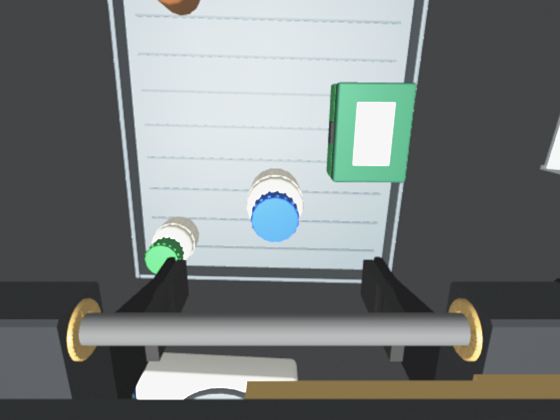

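```bash
sed -i 's/blue=((105,120,80)/blue=((100,120,80)/' h.py
python3 - <<'E'
from h import *
w=camera("wrist")
print(circfit(w,"blue",(.5433,-.07,.092),.018), read_state()["time"])
E
```

```text
(array([ 0.5433, -0.0708,  0.092 ]), np.float64(0.864)) 40.275
```

Call:
play_rows:
  moves:
    - [[3, -0.5, 0], [0, 0, 0], 8.7]
    - [[9, -1.5, 0], [0, 0, 0], 8.7]
    - [[15, -2.6, 0], [0, 0, 0], 8.7]
    - [[21, -3.6, 0], [0, 0, 0], 8.7]
    - [[27, -4.6, 0], [0, 0, 0], 8.7]
    - [[33, -5.7, 0], [0, 0, 0], 8.7]
    - [[39, -6.8, 0], [0, 0, 0], 8.7]
    - [[44.2, -7.8, 0], [0, 0, 0], 8.7]

```text
time: 41.28
ee_pos: [0.4642, 0.3754, 0.1827]
eef_rot: [0.707, 0.707, -0.001, -0.0]
ft_force: [1.1, -0.7, -0.2]
width: 0.0866
```

Call:
play_rows:
  moves:
    - [[0, 0, 0], [0, 0, 0], 8.7]
    - [[0, 0, 0], [0, 0, 0], 8.7]
    - [[0, 0, 0], [0, 0, 0], 8.7]

```text
time: 41.65
ee_pos: [0.4662, 0.3717, 0.1839]
eef_rot: [0.708, 0.706, -0.0, 0.0]
ft_force: [0.1, -0.1, -0.5]
width: 0.0869
```

Run:
```python
from h import *
s=read_state();print(s["time"],s["ee_pos"],s["eef_rot"].round(4))
w=camera("wrist");save(w,"w14")
rows([(.4652,.3742,.0338,-90)])
```

```text
41.65 [0.46623077 0.3717052  0.18386064] [ 7.079e-01  7.063e-01 -3.000e-04  2.000e-04]
(0.4652, 0.3742, 0.0338, -90) -> [0.23, -0.1, 15.03] [-0.0, 0.0, -0.002]
```

View pics/w14.png

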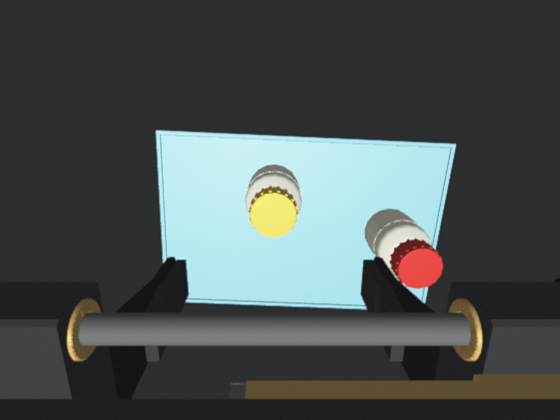

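Blue is back within 1 mm of its earlier reading (0.5433,-0.0708 against 0.5441,-0.0700). Descending on yellow.

Call:
play_rows:
  moves:
    - [[0.23, -0.1, 4], [0, 0, 0], 8.7]
    - [[0.23, -0.1, 9], [0, 0, 0], 8.7]
    - [[0.23, -0.1, 12.5], [0, 0, 0], 8.7]
    - [[0.23, -0.1, 14.6], [0, 0, 0], 8.7]
    - [[0.23, -0.1, 15.0], [0, 0, 0], 8.7]
    - [[0.23, -0.1, 15.0], [0, 0, 0], 8.7]
    - [[0.23, -0.1, 15.0], [0, 0, 0], 8.7]

```text
time: 42.58
ee_pos: [0.4653, 0.3761, 0.0354]
eef_rot: [0.707, 0.707, 0.001, -0.0]
ft_force: [0.6, 0.3, 0.3]
width: 0.0872
```

Call:
play_rows:
  moves:
    - [[0, 0, 0], [0, 0, 0], 6.0]
    - [[0, 0, 0], [0, 0, 0], 5.0]
    - [[0, 0, 0], [0, 0, 0], 4.3]
    - [[0, 0, 0], [0, 0, 0], 4.0]
    - [[0, 0, 0], [0, 0, 0], 4.0]
    - [[0, 0, 0], [0, 0, 0], 4.0]
  grip_force: 15

```text
time: 43.32
ee_pos: [0.4646, 0.3758, 0.0342]
eef_rot: [0.707, 0.707, 0.0, 0.0]
ft_force: [0.0, -0.4, -0.3]
width: 0.0478
```

Run:
```python
from h import *
s=read_state();print(s["time"],s["ee_pos"],s["eef_rot"].round(4),s["ft_force"],s["width"])
rows([(.5466,.0520+s["ee_pos"][1]-.3742,s["ee_pos"][2]+.001,-90)])
```

```text
43.325 [0.46461972 0.37576515 0.03416583] [7.071e-01 7.071e-01 1.000e-04 0.000e+00] [ 0.00457387 -0.35361393 -0.27145922] 0.04780240135422403
(0.5466, np.float64(0.05356515497013553), np.float64(0.035165830702256526), -90) -> [-32.22, 8.2, -0.1] [0.0, -0.0, 0.0]
```

Call:
play_rows:
  moves:
    - [[0, 0, -2], [0, 0, 0], 4.0]
    - [[0, 0, -6], [0, 0, 0], 4.0]
    - [[0, 0, -10], [0, 0, 0], 4.0]
    - [[-1, 0.2, -12.5], [0, 0, 0], 4.0]
    - [[-5, 1.2, -12.5], [0, 0, 0], 4.0]
    - [[-10, 2.5, -12.5], [0, 0, 0], 4.0]
    - [[-15, 3.8, -12.5], [0, 0, 0], 4.0]
    - [[-20, 5, -12.5], [0, 0, 0], 4.0]
  grip_force: 20

```text
time: 44.32
ee_pos: [0.5149, 0.174, 0.1605]
eef_rot: [0.707, 0.707, 0.001, -0.0]
ft_force: [0.8, 0.2, -1.0]
width: 0.0473
```

Call:
play_rows:
  moves:
    - [[-5, 1.4, 0], [0, 0, 0], 4.0]
    - [[-9, 2.4, 0], [0, 0, 0], 4.0]
    - [[-12.2, 3.2, 0], [0, 0, 0], 4.0]
    - [[-12.2, 3.2, 1], [0, 0, 0], 4.0]
    - [[-12.2, 3.2, 4], [0, 0, 0], 4.0]
    - [[-12.2, 3.2, 8], [0, 0, 0], 4.0]
    - [[-12.2, 3.2, 11], [0, 0, 0], 4.0]
    - [[-12.2, 3.2, 11.7], [0, 0, 0], 4.0]

```text
time: 45.32
ee_pos: [0.5452, 0.0545, 0.0409]
eef_rot: [0.707, 0.707, -0.001, -0.001]
ft_force: [-0.1, -1.1, -0.6]
width: 0.0475
```

Call:
play_rows:
  moves:
    - [[0, 0, 0.2], [0, 0, 0], 4.0]
    - [[0, 0, 0.4], [0, 0, 0], 4.0]
    - [[0, 0, 0.4], [0, 0, 0], 4.0]

```text
time: 45.7
ee_pos: [0.547, 0.054, 0.0389]
eef_rot: [0.707, 0.707, 0.001, 0.0]
ft_force: [-0.1, -0.2, -1.7]
width: 0.0473
```

Run:
```python
from h import *
s=read_state();print(s["time"],s["ee_pos"],s["eef_rot"].round(4),s["ft_force"],s["width"])
rows([(.5466,.0536,.0352,-90)])
```

```text
45.7 [0.54704926 0.05396959 0.03892354] [7.071e-01 7.071e-01 6.000e-04 2.000e-04] [-0.07436397 -0.22799272 -1.66943294] 0.047307778483506396
(0.5466, 0.0536, 0.0352, -90) -> [-0.04, -0.05, 0.37] [0.001, -0.001, 0.0]
```

Call:
play_rows:
  moves:
    - [[0, 0, 0.1], [0, 0, 0], 4.0]
    - [[0, 0, 0.2], [0, 0, 0], 4.0]
    - [[0, 0, 0.27], [0, 0, 0], 4.0]
    - [[0, 0, 0.32], [0, 0, 0], 4.0]
    - [[0, 0, 0.35], [0, 0, 0], 4.0]
    - [[0, 0, 0.35], [0, 0, 0], 4.0]

```text
time: 46.45
ee_pos: [0.5466, 0.0537, 0.0351]
eef_rot: [0.707, 0.707, 0.0, -0.0]
ft_force: [-2.5, 0.3, 5.9]
width: 0.0473
```

Call:
play_rows:
  moves:
    - [[0, 0, -0.04], [0, 0, 0], 4.0]
    - [[0, 0, -0.04], [0, 0, 0], 5.2]
    - [[0, 0, -0.04], [0, 0, 0], 6.5]
    - [[0, 0, -0.04], [0, 0, 0], 8.7]
    - [[0, 0, -0.5], [0, 0, 0], 8.7]
    - [[0, 0, -5], [0, 0, 0], 8.7]
    - [[0, 0, -10], [0, 0, 0], 8.7]
    - [[0, 0, -15], [0, 0, 0], 8.7]

```text
time: 47.45
ee_pos: [0.5464, 0.0535, 0.1865]
eef_rot: [0.707, 0.707, 0.0, 0.0]
ft_force: [0.4, 1.2, -0.3]
width: 0.0868
```

Call:
play_rows:
  moves:
    - [[0, 0, 0], [0, 0, 0], 8.7]
    - [[0, 0, 0], [0, 0, 0], 8.7]

```text
time: 47.7
ee_pos: [0.5463, 0.0539, 0.1843]
eef_rot: [0.707, 0.707, 0.0, -0.0]
ft_force: [0.1, 1.0, 0.0]
width: 0.0869
```

Run:
```python
from h import *
s=read_state();print(s["time"],s["ee_pos"],s["eef_rot"].round(4))
w=camera("wrist");save(w,"w15")
print(onz(w,(275.5,218),.092))
rows([(.5795,.33,.185,0)])
w5=cv2.imread("pics/w5.png")
```

```text
47.7 [0.54628456 0.05386836 0.18427954] [ 7.070e-01  7.072e-01  0.000e+00 -2.000e-04]
[0.54711107 0.05450342 0.092     ]
(0.5795, 0.33, 0.185, 0) -> [27.62, 3.36, -0.14] [-0.001, -0.001, -1.571]
```

View pics/w15.png

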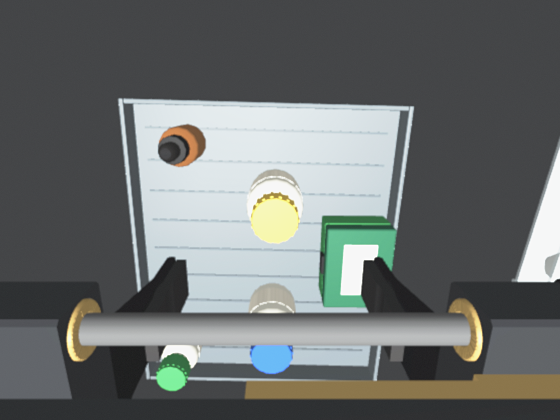

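The yellow bottle's view matches the pre-pick picture w5 (cap at 275,218 in both). Now red.

Call:
play_rows:
  moves:
    - [[3, 0.4, 0], [0, 0, -0.17], 8.7]
    - [[7, 0.8, 0], [0, 0, -0.35], 8.7]
    - [[11, 1.3, 0], [0, 0, -0.53], 8.7]
    - [[15, 1.8, 0], [0, 0, -0.71], 8.7]
    - [[19, 2.3, 0], [0, 0, -0.89], 8.7]
    - [[23, 2.8, 0], [0, 0, -1.07], 8.7]
    - [[26, 3.2, 0], [0, 0, -1.25], 8.7]
    - [[27.6, 3.4, 0], [0, 0, -1.42], 8.7]

```text
time: 48.75
ee_pos: [0.5795, 0.3314, 0.1823]
eef_rot: [0.072, 0.997, -0.001, -0.001]
ft_force: [0.2, 0.2, -0.5]
width: 0.0869
```

Call:
play_rows:
  moves:
    - [[0, 0, 0], [0, 0, -0.15], 8.7]
    - [[0, 0, 0], [0, 0, -0.15], 8.7]
    - [[0, 0, 0], [0, 0, -0.15], 8.7]

```text
time: 49.12
ee_pos: [0.5804, 0.3292, 0.1838]
eef_rot: [0.002, 1.0, -0.0, -0.001]
ft_force: [-0.2, -0.1, 0.2]
width: 0.0871
```

Run:
```python
from h import *
s=read_state();print(s["time"],s["ee_pos"],s["eef_rot"].round(4))
w=camera("wrist");save(w,"w16")
rows([(.5795,.33,.0340,0)])
print(circfit(w,"red",(.5795,.33,.091),.018))
```

```text
49.125 [0.58035996 0.32921006 0.18377846] [ 2.3e-03  1.0e+00 -4.0e-04 -6.0e-04]
(0.5795, 0.33, 0.034, 0) -> [0.09, 0.08, 15.01] [-0.001, -0.001, -0.004]
(array([0.5803, 0.33  , 0.091 ]), np.float64(0.864))
```

View pics/w16.png

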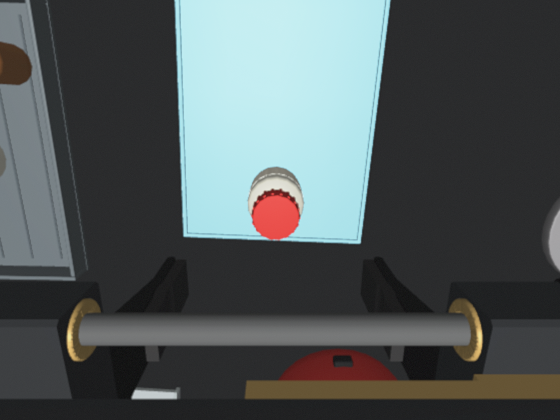

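Call:
play_rows:
  moves:
    - [[0.09, 0.05, 4], [0, 0, 0], 8.7]
    - [[0.09, 0.05, 9], [0, 0, 0], 8.7]
    - [[0.09, 0.05, 12.5], [0, 0, 0], 8.7]
    - [[0.09, 0.05, 14.6], [0, 0, 0], 8.7]
    - [[0.09, 0.05, 15.0], [0, 0, 0], 8.7]
    - [[0.09, 0.05, 15.0], [0, 0, 0], 8.7]
    - [[0.09, 0.05, 15.0], [0, 0, 0], 8.7]

```text
time: 50.05
ee_pos: [0.5805, 0.3307, 0.0362]
eef_rot: [0.001, 1.0, 0.001, 0.001]
ft_force: [-0.7, 0.5, 0.1]
width: 0.0871
```

Call:
play_rows:
  moves:
    - [[0, 0, 0], [0, 0, 0], 6.0]
    - [[0, 0, 0], [0, 0, 0], 5.0]
    - [[0, 0, 0], [0, 0, 0], 4.3]
    - [[0, 0, 0], [0, 0, 0], 4.0]
    - [[0, 0, 0], [0, 0, 0], 4.0]
    - [[0, 0, 0], [0, 0, 0], 4.0]
  grip_force: 15

```text
time: 50.8
ee_pos: [0.5797, 0.3303, 0.0347]
eef_rot: [0.0, 1.0, 0.0, 0.0]
ft_force: [0.0, 0.2, 0.8]
width: 0.0473
```

Run:
```python
from h import *
s=read_state();print(s["time"],s["ee_pos"],s["eef_rot"].round(4),s["ft_force"],s["width"])
rows([(.4946+s["ee_pos"][0]-.5795,-.0079,s["ee_pos"][2]+.001,0)])
```

```text
50.8 [0.57967121 0.33026594 0.03465231] [4.e-04 1.e+00 0.e+00 0.e+00] [0.03936492 0.21003919 0.82435228] 0.0473354230842947
(np.float64(0.49477121372638055), -0.0079, np.float64(0.035652312534630595), 0) -> [8.46, -33.82, -0.1] [0.0, 0.0, -0.001]
```

Call:
play_rows:
  moves:
    - [[0, 0, -2], [0, 0, 0], 4.0]
    - [[0, 0, -6], [0, 0, 0], 4.0]
    - [[0, 0, -10], [0, 0, 0], 4.0]
    - [[0.2, -1, -12.5], [0, 0, 0], 4.0]
    - [[1.2, -5, -12.5], [0, 0, 0], 4.0]
    - [[2.5, -10, -12.5], [0, 0, 0], 4.0]
    - [[3.8, -15, -12.5], [0, 0, 0], 4.0]
    - [[5, -20, -12.5], [0, 0, 0], 4.0]
  grip_force: 20

```text
time: 51.8
ee_pos: [0.5292, 0.1286, 0.1611]
eef_rot: [0.001, 1.0, 0.0, 0.001]
ft_force: [1.0, -0.9, -0.3]
width: 0.0474
```

Call:
play_rows:
  moves:
    - [[1.3, -5, 0], [0, 0, 0], 4.0]
    - [[2.5, -10, 0], [0, 0, 0], 4.0]
    - [[3.46, -13.82, 0], [0, 0, 0], 4.0]
    - [[3.46, -13.82, 0], [0, 0, 0], 4.0]
    - [[3.46, -13.82, 3], [0, 0, 0], 4.0]
    - [[3.46, -13.82, 7], [0, 0, 0], 4.0]
    - [[3.46, -13.82, 10.5], [0, 0, 0], 4.0]
    - [[3.46, -13.82, 11.7], [0, 0, 0], 4.0]

```text
time: 52.8
ee_pos: [0.4942, -0.0072, 0.0417]
eef_rot: [-0.0, 1.0, -0.0, -0.001]
ft_force: [-0.6, -0.8, -0.4]
width: 0.0472
```

Call:
play_rows:
  moves:
    - [[0, 0, 0.2], [0, 0, 0], 4.0]
    - [[0, 0, 0.4], [0, 0, 0], 4.0]
    - [[0, 0, 0.4], [0, 0, 0], 4.0]
    - [[0, 0, 0.4], [0, 0, 0], 4.0]

```text
time: 53.3
ee_pos: [0.4952, -0.0078, 0.0393]
eef_rot: [0.0, 1.0, 0.0, 0.001]
ft_force: [-0.0, -0.5, -1.8]
width: 0.0472
```

Run:
```python
from h import *
s=read_state();print(s["time"],s["ee_pos"],s["eef_rot"].round(4),s["ft_force"],s["width"])
rows([(.4948,-.0079,.0357,0)])
```

```text
53.3 [ 0.49524442 -0.00777375  0.0392607 ] [4.e-04 1.e+00 2.e-04 5.e-04] [-0.03610159 -0.46331009 -1.78558071] 0.04715858349089027
(0.4948, -0.0079, 0.0357, 0) -> [0.04, -0.01, 0.36] [0.0, 0.001, -0.001]
```

Call:
play_rows:
  moves:
    - [[0, 0, 0.1], [0, 0, 0], 4.0]
    - [[0, 0, 0.2], [0, 0, 0], 4.0]
    - [[0, 0, 0.27], [0, 0, 0], 4.0]
    - [[0, 0, 0.31], [0, 0, 0], 4.0]
    - [[0, 0, 0.34], [0, 0, 0], 4.0]
    - [[0, 0, 0.34], [0, 0, 0], 4.0]

```text
time: 54.05
ee_pos: [0.4948, -0.0079, 0.0355]
eef_rot: [0.0, 1.0, 0.0, -0.0]
ft_force: [-2.4, -0.3, 4.9]
width: 0.0469
```

Call:
play_rows:
  moves:
    - [[0, 0, -0.04], [0, 0, 0], 4.0]
    - [[0, 0, -0.04], [0, 0, 0], 5.2]
    - [[0, 0, -0.04], [0, 0, 0], 6.5]
    - [[0, 0, -0.04], [0, 0, 0], 8.7]
    - [[0, 0, -0.5], [0, 0, 0], 8.7]
    - [[0, 0, -5], [0, 0, 0], 8.7]
    - [[0, 0, -10], [0, 0, 0], 8.7]
    - [[-0.5, 0, -16], [0, 0, 0], 8.7]

```text
time: 55.05
ee_pos: [0.499, -0.0081, 0.1967]
eef_rot: [0.001, 1.0, -0.0, -0.001]
ft_force: [0.4, 0.2, -0.2]
width: 0.0868
```

Call:
play_rows:
  moves:
    - [[-0.5, 0, -4.4], [0, 0, 0], 8.7]
    - [[-0.5, 0, -4.4], [0, 0, 0], 8.7]
    - [[-0.5, 0, -4.4], [0, 0, 0], 8.7]

```text
time: 55.42
ee_pos: [0.5044, -0.0079, 0.2388]
eef_rot: [0.0, 1.0, 0.0, -0.0]
ft_force: [-1.1, -0.7, -0.2]
width: 0.0871
```

Run:
```python
from h import *
s=read_state();print(s["time"],s["ee_pos"])
w=camera("wrist");save(w,"w17")
for nm,X,r in [("red",(.494,-.008,.092),.018),("blue",(.5433,-.07,.092),.018)]: print(nm,circfit(w,nm,X,r))
# yellow: restrict
hsv=cv2.cvtColor(w["frame"],cv2.COLOR_RGB2HSV); 
f0=cv2.imread("pics/w1.png"); h0=cv2.cvtColor(f0,cv2.COLOR_BGR2HSV)
for n,h in (("now",hsv),("w1",h0)):
    for c in COL:
        m=cv2.inRange(h,np.array(COL[c][0]),np.array(COL[c][1])); m[285:]=0
        k,l,st,cc=cv2.connectedComponentsWithStats(m); i=1+np.argmax(st[1:,4]); print(n,c,cc[i].round(1),st[i,4])
```

```text
55.425 [ 0.50443843 -0.00789454  0.23876841]
red (array([ 0.4948, -0.0088,  0.092 ]), np.float64(0.872))
blue (array([ 0.5425, -0.0684,  0.092 ]), np.float64(0.855))
now red [274.2 187.1] 1304
now yellow [337.8 239.9] 1234
now blue [208.8 237.4] 1249
w1 red [274.1 192.3] 1314
w1 yellow [336.4 244.7] 1227
w1 blue [208.7 242.6] 1239
```

View pics/w17.png

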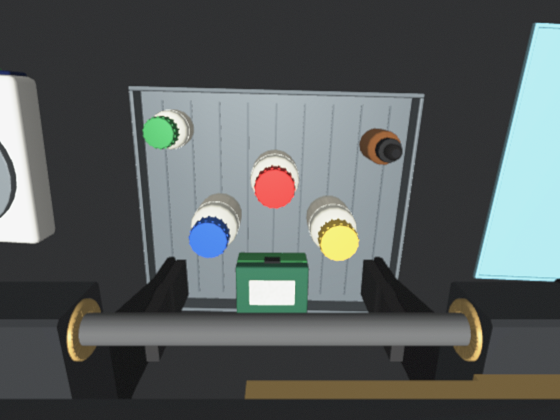

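The tray matches the start picture within about 1 mm. Retracting for a last check from the top camera.

Call:
play_rows:
  moves:
    - [[0, 4, -2], [0, 0, 0], 8.7]
    - [[0.5, 10, -3], [0, 0, 0], 8.7]
    - [[1, 16, -3], [0, 0, 0], 8.7]
    - [[1.5, 22, -3], [0, 0, 0], 8.7]
    - [[2, 28, -3], [0, 0, 0], 8.7]
    - [[3, 33, -3], [0, 0, 0], 8.7]
    - [[3, 36, -3], [0, 0, 0], 8.7]
    - [[3, 36, -3], [0, 0, 0], 8.7]

```text
time: 56.48
ee_pos: [0.4735, 0.3542, 0.267]
eef_rot: [-0.002, 1.0, -0.001, -0.001]
ft_force: [0.4, -0.9, -0.3]
width: 0.0872
```

Run:
```python
from h import *
t=camera("top");c=camera("side");save(c,"sF",4,(150,290,180,340));save(t,"tF")
h=cv2.cvtColor(t["frame"],cv2.COLOR_RGB2HSV);h0=cv2.cvtColor(cv2.imread("pics/top0.png"),cv2.COLOR_BGR2HSV)
C=dict(COL);C["green"]=((50,100,50),(80,255,255))
for cn in C:
    for n,hh in (("start",h0),("now",h)):
        m=cv2.inRange(hh,np.array(C[cn][0]),np.array(C[cn][1])); k=np.zeros_like(m);k[170:270,222:340]=m[170:270,222:340]
        q,l,st,cc=cv2.connectedComponentsWithStats(k); print(cn,n,[(cc[i].round(2).tolist(),int(st[i,4])) for i in range(1,q) if st[i,4]>30])
s=read_state();print(s["time"],s["ee_pos"],s["joint_vel"].round(3))
```

```text
red start [([279.85, 230.94], 141)]
red now [([279.99, 230.84], 141)]
yellow start [([256.68, 210.56], 154)]
yellow now [([256.67, 210.64], 151)]
blue start [([304.18, 211.82], 137)]
blue now [([304.24, 212.08], 138)]
green start [([281.41, 185.48], 413), ([320.68, 249.96], 77)]
green now [([281.39, 185.5], 413), ([320.68, 249.96], 77)]
56.575 [0.47506341 0.35109536 0.26804313] [ 0.015 -0.021  0.015  0.003  0.     0.003  0.   ]
```

View pics/tF.png

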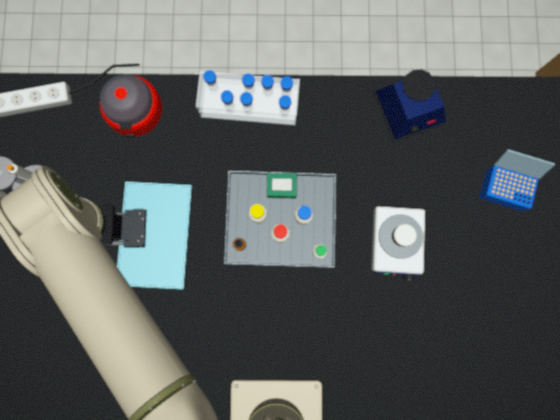

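View pics/sF.png

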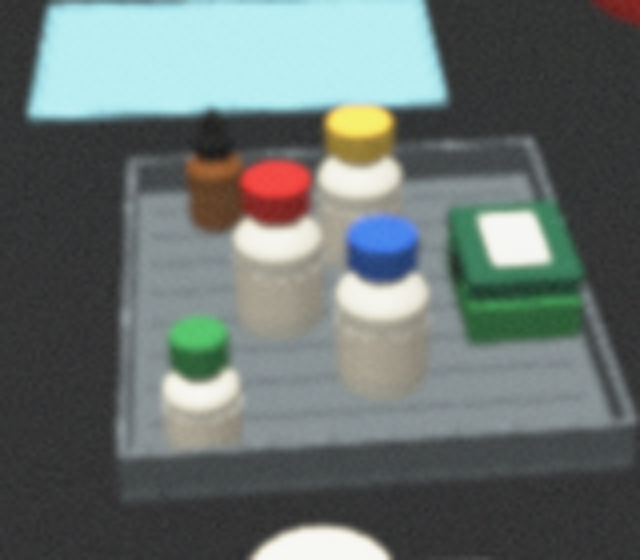

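All caps are within 0.3 px (under 1 mm) of the start picture, and the jar stands in the middle of the plate. Handing in.

Run:
```python
from h import *
print(close_job())
```

```text
the job is handed in; nothing more can be done
None
```

The job is done and handed in at about 57 s of the 141 s allowed. I moved the red, yellow and blue bottles to the mat, with the jar left in place until all three stood there. I then stood the jar on the stirrer plate and put each bottle back in its spot in the tray.

- **Bottles:** in the last top picture each cap is within 0.3 px (under 1 mm) of where it was at the start. The side picture shows all three upright.
- **Jar:** it stands upright. The top camera puts it about 1.4 mm from my plate-centre estimate. The three cameras disagreed by 1–2 mm on where that centre is, so I set the jar at about the average.
- **Items to leave alone:** the slide box and green-capped bottle have not moved in the pictures. The dropper looks unchanged, but I compared it only by eye.
- **Forces:** the highest reading I saw was about 12 N, when setting things down. Forces were read at the end of each move, not continuously.
- **Failed fits:** some of my automatic position fits failed, from colour threshold trouble or a blocked view. There I used repeat fits or compared against the earlier pictures, and these agreed within about 1 mm.

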